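Try a taper-shank painting holder in its bench socket and wedge it free

ROBOT

A 6-joint arm with a two-finger parallel gripper is mounted at the origin on the work surface. World frame = base frame: x ahead of the robot, y to its left, z up, the work surface at z = 0. Lengths are in m, angles in rad, forces in N, time in s.
With the tool pointing down it reaches from about 0.275 to 0.825 m from the base axis. Payload 5.2 kg.
Tool frame: the origin (TCP) lies midway between the tips of the shut fingers; the grasp point (between the pads) lies 19 mm behind it; z points along the fingers, y is the line along which they close (so a half turn about z gives the same grasp; the last joint's range is limited). The gripper opens to 93 mm and grips with 3 to 60 N. Pads are 15 mm wide; open, the fingers measure 128 mm over their backs; the gripper's body (75 mm by 188 mm) begins 65 mm behind the grasp point.
Start: joints at [1.106, 0.259, 1.535, -0, 1.348, -0.203], TCP at [0.142, 0.531, 0.189] pointing down, gripper open.
Joint ranges: [-3.14, 3.14], [-0.91, 2.08], [0.19, 2.58], [-1.22, 4.36], [0.22, 2.71], [-3.12, 3.12]. Speed limits (rad/s): [2.57, 2.57, 3.14, 3.14, 3.14, 3.14].

INTERFACE

Orientations are given as a 3x3 rotation matrix whose columns are the frame's x, y, z axes.
In Python, from rig import manip gives the robot as it stands. The module is installed in compiled form; this text tells all that it offers.
- The arm moves only by the tool apply_moves, never from a script. Its argument "increments" is a list that holds one entry, the list of rows, each a list of 7 numbers: the turn, a rotation vector about the tool's x, y, z scaled (see below), then the shift along the tool's x, y, z scaled (see below), then the closure, from 0 (fully open) to 1 (shut). A call has exactly 5 rows; each row shifts and turns the commanded pose from where the row before left it, along the tool's axes as they then stand; what a row does not reach is not made up. The controller multiplies each number of a shift by 25 mm and each number of a turn by 0.12 rad. A row lasts 1/10 s, in which the tool goes at most 50 mm and 8.59 degrees, less where a joint would pass 70% of its speed; a pose out of reach is approached as far as the arm can. A call with a number of a shift or a turn outside -1 to 1 is refused whole. A call with a gripper value outside its range is refused whole. The fingers move at their own pace and stop on an object; "grip_force" is the grip in N (left out, the last holds). Time passes only in rows, so rows that do not move let the fingers close, or fill a call up. It gives the time, the measured TCP pose, the force, the opening and the grip force at its end, in the units of the state.
- manip.observe(): the state, without advancing time (a new reading comes with each control period).
- manip.read_camera(name): name is "side" or "top" or "wrist"; returns (picture, depth): 400x640x3 uint8, red, green, blue; 400x640 float32, m along the optical axis (not along the pixel's ray), 0 where there is no reading.
- manip.camera_info(name): a dict with "fovy" (degrees; the focal length in pixels is half the picture's height over the tangent of half this angle, whatever the lens; pixels are square), "cx", "cy" (the principal point, pixels), "dist_coeffs" ([k1, k2, p1, p2, k3] as OpenCV has them; the pictures are not rectified), "R" (3x3) and "t" (3): a world point X has camera coordinates R X + t; the wrist camera has in their place "hand_eye" (4x4, takes a point from camera to tool coordinates, whose origin is the TCP and whose axes are the flange's). Camera axes: x right, y down, z forward; pixel columns grow to the right and rows downward; lengths in m; the calibration is good to about 2 mm. A picture is of the moment at which its call begins: read the wrist's pose just before it. camera_info takes no time and is no camera call.
- manip.finish_job(): hands the job in; it is judged then, once.
The state is a dict: "t": time; "joint_pos": joint angles; "qd": joint speeds; "tau": joint torques, N m; "tcp_pos": TCP position; "tcp_rot": TCP orientation; "wrist_force": force on the tool from outside, world axes, zero at the start; "moment": the same for the moment, N m; "grip_width": opening from 0.0 (shut) to 1.0 (fully open); "finger_force": force on a finger pad.
Only numpy, scipy, OpenCV 4.12 (cv2) and the standard library are available. Lean on these libraries where they do the work, as an engineer would, in place of code of your own. Each camera call takes 0.05 s, during which the arm holds its last target. There are 200 camera calls.

TASK

Try the fit of the painting holder (the square wooden head with the small pumpkin on top, over a tapered steel shank) in the bench socket: take it from the rack and, pressing lightly, twist it until its tang finds the hidden driver opening, then push it firmly but without brute force until it is fully home. Let go, then drive the loose steel wedge through the slot from the socket's flared side until the holder pops loose again, never touching the holder while the wedge is in the slot. Leave the holder standing upright and loose in the socket on the wedge, which stays in the slot, and do not disturb the dabber in the rack.

Things in the scene. Friction and masses are not known exactly. Their poses are not given: they have to be found in the camera images.
- stand: Fixed bench socket: grey base 110 (x) x 130 (y) x 10 mm, two grey cheeks that form the wedge slot, and on top a steel barrel 56 mm across, 50 mm tall, with a tapered hole. Origin: centre of the base's underside, on the hole's axis; z up; the slot runs along y. Pushing the holder in with more than about 40 N does damage.
- socket_mouth (a point): Centre of the tapered hole's mouth, on top of the barrel, 100 mm above the table; axes as the stand. The hole is 28 mm across here and narrows to 20 mm at 45 mm below. Fully home, the holder's flange is about 1 mm above the mouth.
- driver_plate (a point): Centre of the hidden driver plate's top, 47 mm below the mouth, 5 mm thick; axes as the stand, not the opening. Its opening, 17.8 x 8.5 mm, takes the holder's tang within about 0.1 rad. The opening's angle is neither seen nor reported: its long side lies up to 0.75 rad either way from the stand's x axis (a half turn is the same). The plate does not turn; over 40 N on it spoils the tang.
- spring_pads (a point): Point on the axis between two hidden sprung pads, 39 mm below the mouth; axes as the stand. They stop the tapered shank when the flange is 10 to 11 mm above the mouth, until a firm push of about 10 to 16 N takes it past them and home; then pads and taper hold it with about 10 to 25 N until it is raised some 9 mm.
- slot_entry (a point): Middle of the wedge slot's floor at the -y end of the cheeks, (0, -28, 18) mm in the stand's frame; axes as the stand. The slot is 17 mm wide in x, goes right through along y, floor 18 mm and roof 48 mm above the table (floor from y -40 to +40 mm). The wedge enters here, towards +y; two steel plates flare the entry, reaching to y -52 mm.
- holder_head (a point): Centre of the painting holder's square wooden head, 30 x 30 mm, 36 mm tall, faces along the holder's x and y: grip here. A plywood pumpkin 4 mm thick lies flat on top, no wider. Loose, about 0.22 kg, holder's z up. The head centre is 23 mm above the flange's underside. At the start it hangs upright in one of the rack's holes.
- holder_flange (a point): Centre of the underside of the holder's steel flange (38 mm across, 5 mm thick), which rests on the rack's top at the start; axes as the holder. Below it a tapered shank, 28 to 19 mm across, 47 mm long, then a flat tang, 16 mm along x by 7 mm along y, to 65 mm below.
- tang_tip (a point): End of the tang, 68 mm below the flange; axes as the holder. The last 3 mm are a smaller lead, 14 x 5.4 mm. If the tang does not fit the driver's opening, the tip stops on the plate with the flange 21 mm above the mouth, or the tang's shoulder with it 18 mm above; once it fits it drops to the pads, 10 to 11 mm.
- rack: Fixed plywood rack: board 190 x 70 mm, top 88 mm above the table, with two 34 mm holes at x -50 and +50 mm in its frame; origin at the centre of its underside, z up.
- dabber: Bystander in the rack's other hole: dark wooden dabber with a round waisted knob 50 mm tall on a 40 mm disc. Origin: centre of the disc's underside, level with the rack's top.
- wedge_grip (a point): Middle of the steel wedge's upright grip post, 12 (x) x 24 (y) x 46 mm tall, 33 mm above the flat underside. Loose, about 0.2 kg, lying on its underside on the table. The blade runs along the wedge's +y, 12 mm thick in x, 26 mm tall up to 75 mm from the post's middle, then its top slopes down to the tip. Polished blade, friction about 0.12.
- wedge_tip (a point): Blade's tip at the underside, 160 mm along +y (driving direction) from the post's middle; 12 mm tall here. On the slot's floor with the holder home it meets the tang (15 mm above the floor) when about 10 to 18 mm past the stand's axis; about 85 mm past, the holder is up 11 mm and free. Takes up to 25 N; over 60 N between wedge and holder is too much.
Things that resemble listed ones, but are neither listed nor needed, are in the scene too. There is more than one size of the stand; the one meant has the size given above.

How it is judged:
On the way, in this order (a step that is already met when the one before it is completed fails the run):
1. the holder is fully home in the socket: flange no more than 2.5 mm above the mouth, centred and upright (horizontal distance between holder_flange and socket_mouth below 0.004 m and angle between holder_flange's own z axis and vertical below 0.12 rad and z of holder_flange in the frame of stand below 0.1025 m), for 0.2 s.
2. with the holder still home and untouched by the fingers, the wedge is in the slot with its tip at the socket's axis or beyond (z of holder_flange in the frame of stand below 0.1045 m and contact force between the fingers and holder below 0.05 N and y of wedge_tip in the frame of stand above 0 m and x of wedge_tip in the frame of stand between -0.008 and 0.008 m and z of wedge_tip in the frame of stand between 0.01 and 0.034 m), for 0.05 s.
At the end, for the whole second after the job is handed in: The holder stands freed in the socket, its flange 9.5 to 22 mm above the mouth, within 10 mm of the axis and upright within 0.18 rad (it rocks a little, being loose); the wedge lies in the slot with its tip more than 50 mm past the axis; both released and at rest (horizontal distance between holder_flange and socket_mouth below 0.01 m and angle between holder_flange's own z axis and vertical below 0.18 rad and z of holder_flange in the frame of stand between 0.1095 and 0.122 m and y of wedge_tip in the frame of stand above 0.05 m and x of wedge_tip in the frame of stand between -0.008 and 0.008 m and z of wedge_tip in the frame of stand between 0.01 and 0.026 m and contact force between the fingers and holder below 0.05 N and contact force between the fingers and wedge below 0.05 N and linear speed of each of holder, wedge below 0.02 m/s); the robot touches nothing.
It fails at once if the fingers touch the holder while the wedge's tip is in the slot (y of wedge_tip in the frame of stand between -0.028 and 0.15 m and x of wedge_tip in the frame of stand between -0.02 and 0.02 m and contact force between the fingers and holder above 0.3 N).
It fails at once if the holder is pressed with more than 40 N while its tang is not yet in the driver's opening (flange still more than 19.5 mm above the mouth) (z of holder_flange in the frame of stand above 0.1195 m and contact force between holder and stand above 40 N).
It fails at once if the holder is forced into the socket: contact forces over 120 N in all, reached with a push of about 40 N (contact force between holder and stand above 120 N).
It fails at once if the wedge is forced against the holder with more than 60 N (contact force between wedge and holder above 60 N).
It fails at once if the dabber is moved more than 30 mm (distance of dabber from where it was at the start of the episode above 0.03 m).
It also fails if it takes over 72 s, if anything falls off the work surface, if the arm or the gripper's body presses on something with over 40 N, if the wrist force passes 120 N, or if a joint passes its speed limit or range.

## Working session

There is one attempt and no reset: what is moved stays moved. The work goes in short steps, Python scripts to look and compute and a tool call to move; the robot and the scene stay as the last step left them, time stands still between calls to the robot, and variables do not carry over. Pictures are saved under pics/ and viewed, at most 10 in all, crops included, and the job is handed in when it is done.

Besides the shell and the picture viewer there is one more tool, called by a JSON object that holds its "api" and its "payload". apply_moves: Moves the arm, as the interface text tells. Shifts and turns lie within -1 to 1; 1 stands for 25 mm of shift or 0.12 rad of turn. Its arguments: {"type":"object","properties":{"increments":{"type":"array"},"grip_force":{"type":"number"}},"required":["increments"]}

```bash
mkdir -p pics
cat > h.py <<'E'
import numpy as np,cv2
from rig import manip
def K(i):
    f=200/np.tan(np.radians(i["fovy"])/2);return np.array([[f,0,i["cx"]],[0,f,i["cy"]],[0,0,1]])
def pose(name,st=None):
    i=manip.camera_info(name)
    if name=="wrist":
        H=np.array(i["hand_eye"]);R=np.array(st["tcp_rot"]);p=np.array(st["tcp_pos"])
        return R@H[:3,:3],R@H[:3,3]+p,i
    R=np.array(i["R"]);return R.T,-R.T@np.array(i["t"]),i
def rays(name,px,st=None):
    Rw,c,i=pose(name,st)
    u=cv2.undistortPoints(np.array(px,float).reshape(-1,1,2),K(i),np.array(i["dist_coeffs"],float)).reshape(-1,2)
    return c,np.c_[u,np.ones(len(u))]@Rw.T
def onz(name,px,z,st=None):
    c,d=rays(name,px,st);z=np.broadcast_to(z,len(d));return c+d*((z-c[2])/d[:,2])[:,None]
def cloud(name,dep,st=None):
    v,u=np.mgrid[0:400,0:640];c,d=rays(name,np.c_[u.ravel(),v.ravel()],st)
    return (c+d*dep.reshape(-1,1)).reshape(400,640,3)
def snap(name,fn):
    st=manip.observe();im,d=manip.read_camera(name);cv2.imwrite(f"pics/{fn}.png",im[:,:,::-1]);np.savez(f"pics/{fn}.npz",im=im,d=d,p=st["tcp_pos"],R=st["tcp_rot"]);return im,d,st
E
python3 - <<'E'
from h import *
for n in("top","side","wrist"):
    im,d,st=snap(n,n+"0")
    P=pose(n,st);print(n,P[1].round(3),P[0].round(2).tolist(),P[2]["fovy"],P[2]["dist_coeffs"],(d>0).mean())
print(st)
a=cv2.imread("pics/top0.png");
E
```

```text
top [ 0.259 -0.036  1.22 ] [[0.02, -0.99, 0.15], [-1.0, -0.02, 0.02], [-0.02, -0.15, -0.99]] 45.7229150719168 [-0.08817403  0.          0.          0.          0.        ] 0.996015625
side [0.377 0.78  0.625] [[-1.0, -0.04, 0.06], [-0.07, 0.56, -0.82], [-0.0, -0.83, -0.56]] 50.508089414563294 [-0.0401667  0.         0.         0.         0.       ] 0.995859375
wrist [0.063 0.553 0.383] [[0.26, 0.92, 0.28], [0.97, -0.25, -0.08], [-0.0, 0.29, -0.96]] 61.26648193401058 [0.01187759 0.         0.         0.         0.        ] 0.99606640625
{'t': 0.1, 'joint_pos': array([ 1.10624470e+00,  2.59269904e-01,  1.53594259e+00, -5.20145239e-05,
        1.34799262e+00, -2.02828569e-01]), 'qd': array([-0.00108838, -0.00324876, -0.00183678,  0.0014191 ,  0.00216983,
        0.00112666]), 'tau': array([ 1.03829756e-03, -4.38212478e+01, -2.84642047e+01,  7.20363669e-02,
        3.62379500e-02, -6.08564915e-05]), 'tcp_pos': array([0.14208146, 0.53078624, 0.18801345]), 'tcp_rot': array([[-9.65948472e-01,  2.58733631e-01, -6.77066550e-04],
       [ 2.58734371e-01,  9.65947401e-01, -1.46430665e-03],
       [ 2.75145299e-04, -1.58962515e-03, -9.99998699e-01]]), 'wrist_force': array([-0.7699066 ,  0.10014921, -0.42822019]), 'moment': array([-0.00392699, -0.0287704 ,  0.02912942]), 'finger_force': 0.0, 'grip_width': 0.9946083654048282}
```

View pics/top0.png

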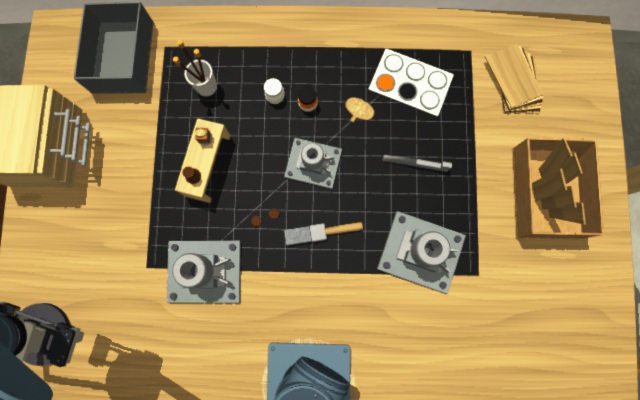

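View pics/side0.png

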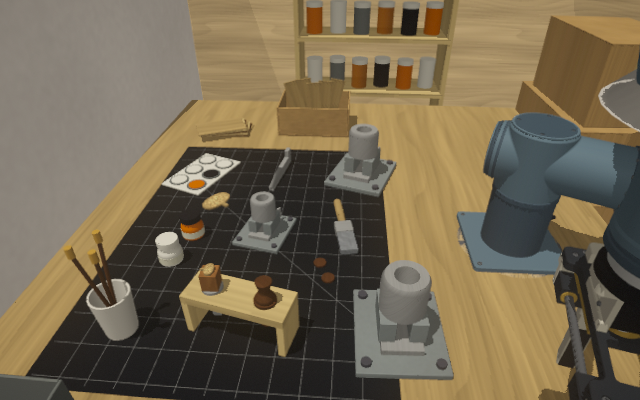

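Top view: three stands, at (204,271), (313,160) and (424,251). Rack at (203,160), with the holder at (203,133) and the dabber at (191,174). Wedge at (418,162). Next I'll compare the base sizes with the specified 110x130.

Run:
```python
from h import *
z=np.load("pics/top0.npz");im,d=z["im"],z["d"];C=cloud("top",d);Z=C[...,2]
hsv=cv2.cvtColor(im,cv2.COLOR_RGB2HSV)
print("table z",np.median(Z[200:210,340:400]))
for n,(u,v,r) in dict(A=(204,271,50),B=(313,160,36),C=(424,251,52)).items():
    w=np.zeros((400,640),bool);w[max(0,v-r):v+r,u-r:u+r]=1
    m=w&(Z>.006)&(hsv[...,1]<70)&(Z<.2)
    q,nc=cv2.connectedComponents(m.astype(np.uint8));k=nc[m];k=np.bincount(k).argmax();m=nc==k
    px=np.argwhere(m)[:,::-1];lo=m&(Z<.014)
    P=C[lo][:,:2].astype(np.float32)
    # all outline px projected on z=.01
    r_=cv2.minAreaRect((P*1000).astype(np.float32));print(n,"base rect",np.round(r_,1).tolist() if 0 else r_)
    top=m&(Z>Z[m].max()-.012);T=C[top];print("  zmax",Z[m].max().round(4),"barrel",cv2.minEnclosingCircle((T[:,:2]*1000).astype(np.float32)),np.median(T[:,2]))
# wedge
w=np.zeros((400,640),bool);w[145:180,375:460]=1
m=w&(Z>.006)
q,nc,st,ce=cv2.connectedComponentsWithStats(m.astype(np.uint8));k=1+st[1:,4].argmax();m=nc==k
print("wedge",cv2.minAreaRect((C[m][:,:2]*1000).astype(np.float32)),Z[m].max())
hi=m&(Z>.035);print(" post",C[hi].mean(0), hi.sum())
# rack
w=np.zeros((400,640),bool);w[115:205,170:235]=1
m=w&(Z>.08);b=m&(Z<.094);print("rack",cv2.minAreaRect((C[b][:,:2]*1000).astype(np.float32)),np.median(Z[b]))
hi=m&(Z>.1);q,nc,st,ce=cv2.connectedComponentsWithStats(hi.astype(np.uint8))
for k in range(1,q):
    if st[k,4]>8:
        s=nc==k;t=s&(Z>Z[s].max()-.008);print(" item",ce[k],st[k],Z[s].max(),C[t].mean(0),cv2.minAreaRect((C[t][:,:2]*1000).astype(np.float32)))
a=cv2.imread("pics/top0.png")
c=[cv2.resize(a[y:y+60,x:x+80],(400,300),interpolation=cv2.INTER_CUBIC) for x,y in((163,110),(378,135),(164,240),(384,220))]
cv2.imwrite("pics/crop.png",np.vstack([np.hstack(c[:2]),np.hstack(c[2:])]))
```

```text
table z 0.0005227928196850362
A base rect ((276.9152526855469, 275.85601806640625), (157.60675048828125, 189.57730102539062), 1.87842857837677)
  zmax 0.1503 barrel ((275.73834228515625, 274.77386474609375), 40.54365921020508) 0.1439784903377247
B base rect ((567.9076538085938, 2.419891357421875), (131.75457763671875, 114.94682312011719), 77.26612854003906)
  zmax 0.107 barrel ((566.687255859375, 2.066577911376953), 27.795106887817383) 0.10006259127068673
C base rect ((339.50634765625, -281.4822082519531), (188.50405883789062, 161.95346069335938), 71.59349822998047)
  zmax 0.1503 barrel ((337.7229919433594, -278.8782653808594), 40.631065368652344) 0.14424819172386183
wedge ((460.2536926269531, -148.49945068359375), (141.42637634277344, 438.93145751953125), 42.845035552978516) 1.2199091541969855
 post [ 0.5526249  -0.33446646  0.06384393] 61
rack ((556.8790893554688, 282.12408447265625), (72.23355102539062, 190.12887573242188), 76.27088165283203) 0.08804002962082658
 item [202.31838565 134.83408072] [195 126  16  18 223] 1.2199091541969855 [ 0.25916649 -0.03567441  1.21990915] ((259.1664733886719, -35.67441177368164), (0.0, 0.0), 0.0)
 item [190.36931818 173.64204545] [182 167  17  15 176] 1.2199091541969855 [ 0.25916649 -0.03567441  1.21990915] ((259.1664733886719, -35.67441177368164), (0.0, 0.0), 0.0)
```

View pics/crop.png

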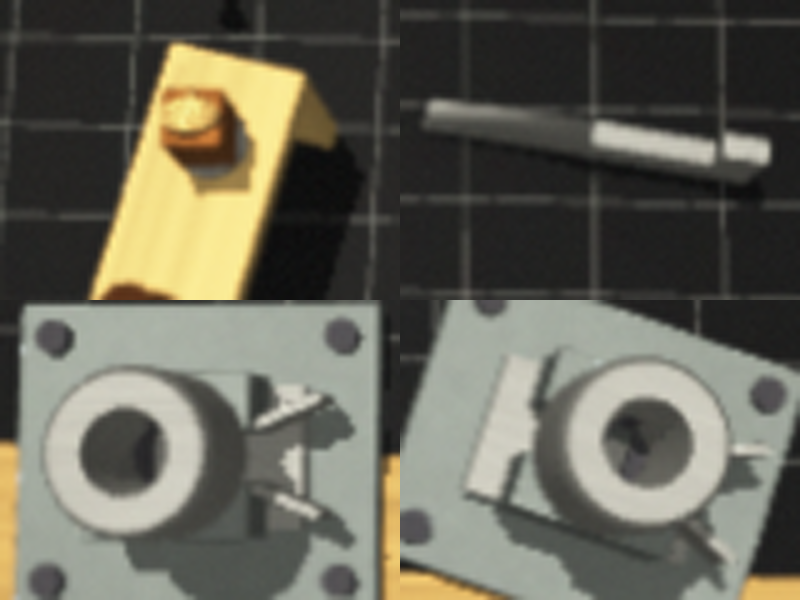

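The crop confirms the holder (pumpkin on a square head) at the rack's far end. The wedge's post is at its right end and its tip points left, toward +y. Stand B at (313,160) has a 132x115 mm base and a barrel 56 mm across with its top at z=0.10, so it's the one meant. A and C are the larger size. Now I'll move above the holder.

{"api": "apply_moves", "payload": {"increments": [[[0,0,0,-0.825,-0.21,-0.1,0],[0,0,0,-0.825,-0.21,-0.1,0],[0,0,0,-0.825,-0.21,-0.1,0],[0,0,0,-0.825,-0.21,-0.1,0],[0,0,0,-0.825,-0.21,-0.1,0]]], "grip_force": 30}}

```text
t: 0.65
tcp_pos: [0.2357, 0.4786, 0.201]
tcp_rot: [[-0.966, 0.259, -0.0], [0.259, 0.966, -0.001], [0.0, -0.001, -1.0]]
wrist_force: [0.9, 0.7, 0.3]
grip_width: 1.0
finger_force: 0.0
```

{"api": "apply_moves", "payload": {"increments": [[[0,0,0,-0.825,-0.21,-0.1,0],[0,0,0,-0.825,-0.21,-0.1,0],[0,0,0,-0.825,-0.21,-0.1,0],[0,0,0,-0.825,-0.21,-0.1,0],[0,0,0,-0.825,-0.21,-0.1,0]]]}}

```text
t: 1.15
tcp_pos: [0.3285, 0.4265, 0.2135]
tcp_rot: [[-0.966, 0.259, -0.001], [0.259, 0.966, -0.0], [0.0, -0.001, -1.0]]
wrist_force: [0.7, 0.9, 0.6]
grip_width: 1.0
finger_force: 0.0
```

{"api": "apply_moves", "payload": {"increments": [[[0,0,0,-0.825,-0.21,-0.1,0],[0,0,0,-0.825,-0.21,-0.1,0],[0,0,0,-0.825,-0.21,-0.1,0],[0,0,0,-0.825,-0.21,-0.1,0],[0,0,0,-0.825,-0.21,-0.1,0]]]}}

```text
t: 1.65
tcp_pos: [0.4213, 0.3745, 0.226]
tcp_rot: [[-0.966, 0.259, -0.001], [0.259, 0.966, -0.0], [0.001, -0.001, -1.0]]
wrist_force: [0.1, 0.2, -0.1]
grip_width: 0.995
finger_force: 0.0
```

{"api": "apply_moves", "payload": {"increments": [[[0,0,0,-0.825,-0.21,-0.1,0],[0,0,0,-0.825,-0.21,-0.1,0],[0,0,0,-0.825,-0.21,-0.1,0],[0,0,0,-0.825,-0.21,-0.1,0],[0,0,0,-0.825,-0.21,-0.1,0]]]}}

```text
t: 2.15
tcp_pos: [0.5144, 0.3224, 0.2386]
tcp_rot: [[-0.966, 0.259, -0.001], [0.259, 0.966, -0.0], [0.0, -0.0, -1.0]]
wrist_force: [-0.3, 0.0, 0.2]
grip_width: 1.001
finger_force: 0.0
```

{"api": "apply_moves", "payload": {"increments": [[[0,0,0,-0.825,-0.21,-0.1,0],[0,0,0,-0.825,-0.21,-0.1,0],[0,0,0,-0.825,-0.21,-0.1,0],[0,0,0,-0.825,-0.21,-0.1,0],[0,0,0,-0.825,-0.21,-0.1,0]]]}}

```text
t: 2.65
tcp_pos: [0.6073, 0.2703, 0.251]
tcp_rot: [[-0.966, 0.259, -0.001], [0.259, 0.966, -0.0], [0.001, -0.0, -1.0]]
wrist_force: [0.6, -0.5, -0.7]
grip_width: 1.002
finger_force: 0.0
```

Run:
```python
from h import *
im,d,st=snap("wrist","w1");C=cloud("wrist",d,st);Z=C[...,2]
m=((Z>.118)&(Z<.15)&(d>0)).astype(np.uint8)
q,nc,s,ce=cv2.connectedComponentsWithStats(m)
for k in range(1,q):
    if s[k,4]>150: P=C[nc==k]; print(ce[k],s[k],P.mean(0).round(4),cv2.minAreaRect((P[:,:2]*1000).astype(np.float32)),P[:,2].max())
```

```text
[315.13932584  73.79213483] [299  57  33  35 890] [0.5084 0.2954 0.1345] ((508.466796875, 295.20587158203125), (27.85761833190918, 27.651508331298828), 74.31332397460938) 0.1381833578798607
[317.87150259 183.18134715] [300 165  37  37 965] [0.6038 0.2721 0.1294] ((605.457275390625, 271.8320617675781), (30.36904525756836, 29.840145111083984), 1.934983730316162) 0.13410096385826198
```

View pics/w1.png

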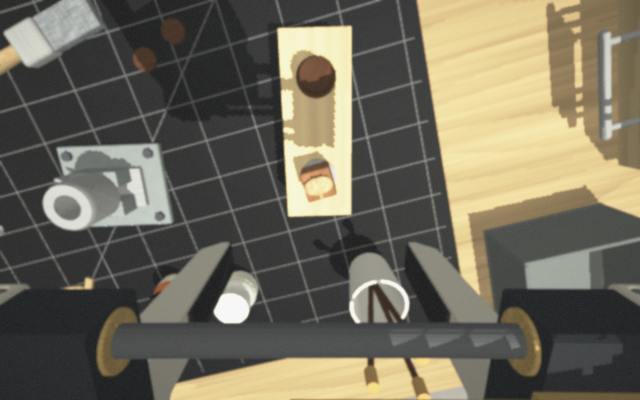

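Wrist view: the holder is at (318,183), turned relative to the rack, and the dabber is at (316,74). The brush cup at (378,300) is beyond the holder, so I'll check its clearance and refine the head's yaw.

```bash
python3 - <<'E'
from h import *
z=np.load("pics/w1.npz");st=dict(tcp_pos=z["p"],tcp_rot=z["R"]);im,d=z["im"],z["d"];C=cloud("wrist",d,st);Z=C[...,2]
w=np.zeros((400,640),bool);w[150:215,285:350]=1
m=w&(Z>.1255)&(Z<.14);P=C[m];print(m.sum(),P.mean(0),cv2.minAreaRect((P[:,:2]*1000).astype(np.float32)))
for lo,hi in((.05,.15),(.15,.22)):
    m=(Z>lo)&(Z<hi)&(C[...,0]>.64)&(C[...,0]<.9)&(abs(C[...,1]-.27)<.15)&(d>.2);P=C[m];print(lo,P.min(0) if len(P) else 0)
t=np.load("pics/top0.npz");Ct=cloud("top",t["d"]);Zt=Ct[...,2];ok=t["d"]>.5
m=ok&(Zt>.1255)&(Zt<.145)&(abs(Ct[...,0]-.605)<.04)&(abs(Ct[...,1]-.272)<.04);P=Ct[m];print("top",m.sum(),P.mean(0),cv2.minAreaRect((P[:,:2]*1000).astype(np.float32)))
m=ok&(Zt>.06)&(Zt<.3)&(Ct[...,0]>.64)&(abs(Ct[...,1]-.27)<.12);P=Ct[m];print("cup",P.min(0),P.max(0))
Cw=C; m=(abs(Z-.1)<.005)&(abs(C[...,0]-.567)<.06)&(abs(C[...,1])<.06);print("barrel wrist",cv2.minEnclosingCircle((C[m][:,:2]*1000).astype(np.float32)),m.sum())
m=(abs(Z-.01)<.004)&(abs(C[...,0]-.567)<.1)&(abs(C[...,1])<.1);print("base wrist",cv2.minAreaRect((C[m][:,:2]*1000).astype(np.float32)))
# wedge
m=ok&(Zt>.007)&(Zt<.07)&(abs(Ct[...,0]-.56)<.06)&(Ct[...,1]<-.12)&(Ct[...,1]>-.38)
q,nc,s,ce=cv2.connectedComponentsWithStats(m.astype(np.uint8));k=1+s[1:,4].argmax();W=Ct[nc==k];print("wedge",cv2.minAreaRect((W[:,:2]*1000).astype(np.float32)))
H=W[W[:,2]>.045];print("post",cv2.minAreaRect((H[:,:2]*1000).astype(np.float32)),H.mean(0),len(H))
E
python3 - <<'E'
import cv2
a=cv2.imread("pics/w1.png");b=cv2.imread("pics/top0.png")
cv2.imwrite("pics/crop2.png",cv2.hconcat([cv2.resize(a[150:210,285:345],(400,400),interpolation=2),cv2.resize(b[130:190,283:343],(400,400),interpolation=2)]))
E
```

```text
911 [0.60445828 0.27201481 0.12988209] ((605.4483032226562, 271.8086853027344), (30.340808868408203, 29.826627731323242), 1.758674144744873)
0.05 [0.64000825 0.12000668 0.05001326]
0.15 [0.75946734 0.26948889 0.15878391]
top 149 [0.60305851 0.26942497 0.1308217 ] ((602.9520263671875, 270.2608947753906), (31.674297332763672, 29.421377182006836), 89.60921478271484)
cup [0.64006819 0.2279611  0.06016223] [0.81471457 0.33582096 0.20924586]
barrel wrist ((567.22119140625, 4.2279744148254395), 27.4864559173584) 1446
base wrist ((567.323486328125, 3.5664443969726562), (132.17117309570312, 109.82264709472656), 77.14285278320312)
wedge ((572.6947631835938, -268.36737060546875), (171.1569061279297, 19.801799774169922), 80.58456420898438)
post ((558.3884887695312, -339.5775451660156), (23.484983444213867, 12.042101860046387), 85.592041015625) [ 0.55856096 -0.3404125   0.04733866] 32
```

View pics/crop2.png

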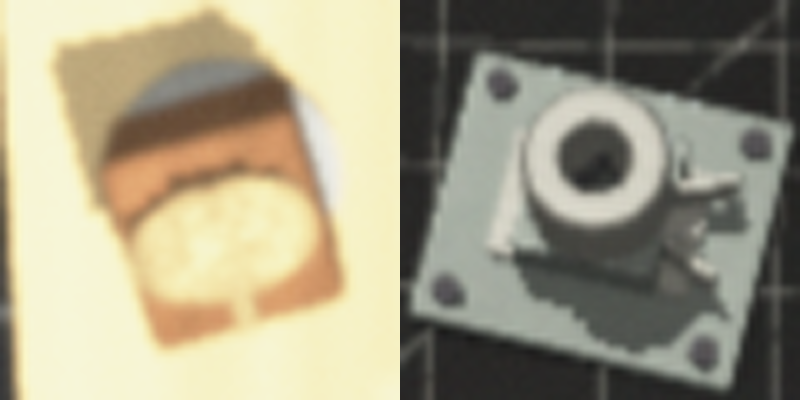

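The crops confirm the stand's flare is on its world -y side. The pumpkin's stem points toward world +x, and the head's faces are about 1.8° off the world axes. Descending to grip.

{"api": "apply_moves", "payload": {"increments": [[[0,0,-0.49,0,0,0.6,0],[0,0,-0.49,0,0,0.6,0],[0,0,-0.49,0,0,0.6,0],[0,0,-0.49,0,0,0.6,0],[0,0,-0.49,0.09,0.05,0.6,0]]]}}

```text
t: 3.2
tcp_pos: [0.6041, 0.2722, 0.1753]
tcp_rot: [[-0.999, -0.034, -0.001], [-0.034, 0.999, -0.0], [0.001, -0.0, -1.0]]
wrist_force: [-0.3, 0.4, -0.1]
grip_width: 1.0
finger_force: 0.0
```

{"api": "apply_moves", "payload": {"increments": [[[0,0,0,0,0,0.62,0],[0,0,0,0,0,0.62,0],[0,0,0,0,0,0.62,0],[0,0,0,0,0,0.62,0],[0,0,0,0,0,0.62,0]]]}}

```text
t: 3.7
tcp_pos: [0.6039, 0.2724, 0.0979]
tcp_rot: [[-0.999, -0.032, -0.001], [-0.032, 0.999, -0.0], [0.001, -0.0, -1.0]]
wrist_force: [0.2, -0.1, 0.1]
grip_width: 1.001
finger_force: 0.0
```

{"api": "apply_moves", "payload": {"increments": [[[0,0,0,0,0,0,1],[0,0,0,0,0,0,1],[0,0,0,0,0,0,1],[0,0,0,0,0,0,1],[0,0,0,0,0,0,1]]], "grip_force": 50}}

```text
t: 4.2
tcp_pos: [0.6046, 0.2725, 0.0996]
tcp_rot: [[-0.999, -0.032, 0.001], [-0.032, 0.999, 0.0], [-0.001, 0.0, -1.0]]
wrist_force: [-0.1, 0.6, -0.3]
grip_width: 0.62
finger_force: 0.0
```

```bash
python3 -c "
from h import *
s=manip.observe();print(s['joint_pos'].round(3),s['tcp_pos'],s['wrist_force'],s['finger_force'],s['grip_width'])"
```

```text
[ 0.256  0.522  1.361  0.     1.256 -1.348] [0.60464891 0.27247608 0.0996281 ] [-0.08581348  0.60349657 -0.30212508] 0.0 0.6196715716895269
```

{"api": "apply_moves", "payload": {"increments": [[[0,0,0,0,0,0,1],[0,0,0,0,0,0,1],[0,0,0,0,0,0,1],[0,0,0,0,0,0,1],[0,0,0,0,0,0,1]]]}}

```text
t: 4.7
tcp_pos: [0.6045, 0.2722, 0.0994]
tcp_rot: [[-0.999, -0.032, 0.001], [-0.032, 0.999, -0.0], [-0.001, -0.0, -1.0]]
wrist_force: [-0.8, -0.6, 3.2]
grip_width: 0.27
finger_force: 56.2
```

{"api": "apply_moves", "payload": {"increments": [[[0,0,0,0,0,0,1],[0,0,0,0,0,-0.4,1],[0,0,0,0,0,-0.6,1],[0,0,0,0,0,-0.8,1],[0,0,0,0,0,-0.8,1]]]}}

```text
t: 5.2
tcp_pos: [0.6036, 0.2725, 0.1639]
tcp_rot: [[-0.999, -0.032, -0.002], [-0.032, 0.999, -0.0], [0.002, 0.0, -1.0]]
wrist_force: [-0.8, 0.6, -2.2]
grip_width: 0.264
finger_force: 54.4
```

{"api": "apply_moves", "payload": {"increments": [[[0,0,0,0,0,-0.8,1],[0,0,0,0,0,-0.8,1],[0,0,0,0,0,-0.4,1],[0,0,0,0,0,0,1],[0,0,0,0,0,0,1]]]}}

```text
t: 5.7
tcp_pos: [0.6038, 0.2723, 0.2128]
tcp_rot: [[-0.999, -0.032, -0.001], [-0.032, 0.999, -0.0], [0.001, -0.0, -1.0]]
wrist_force: [0.1, -0.1, -1.8]
grip_width: 0.27
finger_force: 54.4
```

Run:
```python
from h import *
im,d,st=snap("side","s1");C=cloud("side",d)
print(st["tcp_pos"],st["grip_width"],st["wrist_force"])
p=st["tcp_pos"];near=(d>0)&(abs(C[...,0]-p[0])<.035)&(abs(C[...,1]-p[1])<.035)
for a,b in((.118,.124),(.124,.130),(.130,.138),(.14,.145),(.165,.172),(.18,.19)):
    P=C[near&(C[...,2]>a)&(C[...,2]<b)]
    if len(P): print(a,len(P),np.ptp(P[:,0]).round(4),P.mean(0).round(4))
a=cv2.imread("pics/s1.png");ys,xs=np.where(near&(C[...,2]>.11));print(xs.min(),xs.max(),ys.min(),ys.max())
x,y=int(xs.mean()),int(ys.mean());cv2.imwrite("pics/s1c.png",cv2.resize(a[max(0,y-60):y+60,x-60:x+60],(500,500),interpolation=2))
```

```text
[0.60376564 0.27232808 0.21284362] 0.2696141207755405 [ 0.0782533  -0.1166519  -1.79735875]
0.13 10 0.0145 [0.602  0.2687 0.1362]
0.14 24 0.0166 [0.6026 0.27   0.1424]
0.165 36 0.0186 [0.5998 0.2763 0.1685]
0.18 67 0.0232 [0.5993 0.279  0.1851]
119 215 0 267
```

View pics/s1c.png

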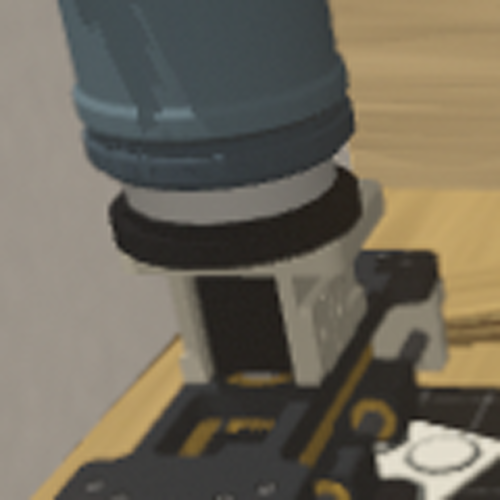

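The crop shows only the wrist. The depth strip, though, shows the tang 16.6 mm wide along world x, so holder x is about 1.8° from world x. Moving over the stand.

{"api": "apply_moves", "payload": {"increments": [[[0,0,0,0.122,-0.4,0,1],[0,0,0,0.122,-0.7,0,1],[0,0,0,0.122,-0.8,0,1],[0,0,0,0.122,-0.8,0,1],[0,0,0,0.122,-0.8,0,1]]]}}

```text
t: 6.25
tcp_pos: [0.5911, 0.1821, 0.2133]
tcp_rot: [[-1.0, -0.032, -0.001], [-0.032, 1.0, -0.001], [0.001, -0.001, -1.0]]
wrist_force: [-0.1, -0.1, -2.6]
grip_width: 0.265
finger_force: 54.5
```

{"api": "apply_moves", "payload": {"increments": [[[0,0,0,0.122,-0.8,0,1],[0,0,0,0.122,-0.8,0,1],[0,0,0,0.122,-0.8,0,1],[0,0,0,0.122,-0.8,0,1],[0,0,0,0.122,-0.8,0,1]]]}}

```text
t: 6.75
tcp_pos: [0.5788, 0.0817, 0.2134]
tcp_rot: [[-1.0, -0.031, -0.001], [-0.031, 1.0, -0.001], [0.001, -0.001, -1.0]]
wrist_force: [0.1, 0.1, -1.9]
grip_width: 0.27
finger_force: 54.5
```

{"api": "apply_moves", "payload": {"increments": [[[0,0,0,0.122,-0.8,0,1],[0,0,0,0.122,-0.8,0,1],[0,0,0,0.122,-0.8,0,1],[0,0,0,0.122,-0.6,0,1],[0,0,0,0.122,0,0,1]]]}}

```text
t: 7.25
tcp_pos: [0.5663, 0.0059, 0.2135]
tcp_rot: [[-1.0, -0.029, -0.001], [-0.029, 1.0, -0.001], [0.001, -0.001, -1.0]]
wrist_force: [-0.3, 0.6, -1.9]
grip_width: 0.266
finger_force: 54.2
```

Run:
```python
from h import *
for n in("side","wrist"):
    im,d,st=snap(n,n+"2");C=cloud(n,d,st);p=st["tcp_pos"];Z=C[...,2]
    print(n,p,st["wrist_force"])
    near=(d>.1)&(abs(C[...,0]-p[0])<.035)&(abs(C[...,1]-p[1])<.035)
    for a,b in((.098,.105),(.132,.138),(.138,.146),(.146,.154),(.156,.164),(.164,.172),(.172,.18),(.18,.188),(.188,.196)):
        P=C[near&(Z>a)&(Z<b)]
        if len(P): print(a,len(P),(P[:,0].min()+P[:,0].max())/2,np.ptp(P[:,0]).round(4),(P[:,1].min()+P[:,1].max())/2,np.ptp(P[:,1]).round(4))
a=cv2.imread("pics/side2.png")[130:330,160:400];b=cv2.imread("pics/wrist2.png")[200:400,200:440]
cv2.imwrite("pics/c2.png",np.hstack([cv2.resize(a,(400,333),interpolation=2),cv2.resize(b,(400,333),interpolation=2)]))
```

```text
side [0.56626345 0.00594023 0.2134958 ] [-0.27447125  0.58962425 -1.91488923]
0.098 213 0.5658560306198281 0.0516 0.0021710170087563263 0.0588
0.132 1 0.5597022760050098 0.0 0.0027108145879992662 0.0
0.138 23 0.5669639131967192 0.0159 0.00242721921343525 0.007
0.146 23 0.566481109118892 0.0159 0.004203080074045573 0.0071
0.156 21 0.565849817876952 0.0174 0.008889640936902476 0.0085
0.164 28 0.5662264840038711 0.0188 0.009288927658976265 0.0118
0.172 29 0.5652510223522105 0.0193 0.01044940610438061 0.011
0.18 32 0.5658336536855925 0.0215 0.01072718374125492 0.0105
0.188 38 0.5660913818647012 0.0233 0.0111043864096661 0.014
wrist [0.5658608  0.00741922 0.21363237] [-1.33589616  0.98982372 -2.18891813]
0.098 1146 0.5646777090663133 0.0463 0.0030712022025816237 0.0505
0.138 24 0.5591094102563164 0.0006 0.003907545476011239 0.0066
0.146 12 0.5590516772954088 0.0006 0.003996653922931203 0.0065
0.156 39 0.559561580918452 0.0055 0.003933292099345486 0.016
0.164 45 0.5590955591677444 0.0061 0.004291168930991438 0.0165
0.172 34 0.5573911079519169 0.0041 0.00432848018935246 0.0131
0.18 1 0.5552554972907056 0.0 0.005088491321232911 0.0
```

View pics/c2.png

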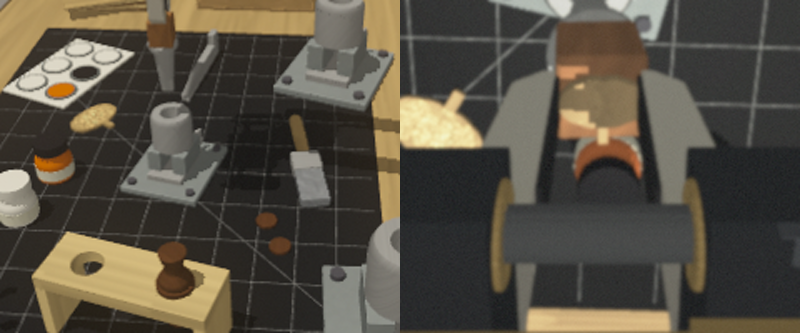

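Side crop: the holder hangs over the barrel. Wrist depth puts the tang at (0.567, 0.0039) and the mouth at about (0.567, 0.004), so they are aligned. Descending into the hole.

{"api": "apply_moves", "payload": {"increments": [[[0,0,0,0,0,0.3,1],[0,0,0,0,0,0.6,1],[0,0,0,0,0,0.7,1],[0,0,0,0,0,0.6,1],[0,0,0,0,0,0.3,1]]]}}

```text
t: 7.85
tcp_pos: [0.5659, 0.0096, 0.1492]
tcp_rot: [[-0.999, -0.034, -0.003], [-0.034, 0.999, 0.001], [0.003, 0.001, -1.0]]
wrist_force: [0.3, 0.9, -1.4]
grip_width: 0.266
finger_force: 54.2
```

{"api": "apply_moves", "payload": {"increments": [[[0,0,0,0,0,0.2,1],[0,0,0,0,0,0.1,1],[0,0,0,0,0,0,1],[0,0,0,0,0,0,1],[0,0,0,0,0,0,1]]]}}

```text
t: 8.35
tcp_pos: [0.5672, 0.0085, 0.1442]
tcp_rot: [[-0.999, -0.032, 0.001], [-0.032, 0.999, -0.0], [-0.001, -0.0, -1.0]]
wrist_force: [-0.1, 0.3, -2.1]
grip_width: 0.263
finger_force: 54.2
```

{"api": "apply_moves", "payload": {"increments": [[[0,0,0,0.05,-0.04,0.1,1],[0,0,0,0,0,0.1,1],[0,0,0,0,0,0.1,1],[0,0,0,0,0,0.05,1],[0,0,0,0,0,0,1]]]}}

```text
t: 8.85
tcp_pos: [0.5655, 0.0075, 0.1346]
tcp_rot: [[-0.999, -0.032, -0.001], [-0.032, 0.999, 0.0], [0.001, 0.0, -1.0]]
wrist_force: [-0.3, 0.3, -2.7]
grip_width: 0.266
finger_force: 54.2
```

{"api": "apply_moves", "payload": {"increments": [[[0,0,0,0,0,0.04,1],[0,0,0,0,0,0.04,1],[0,0,0,0,0,0.04,1],[0,0,0,0,0,0,1],[0,0,0,0,0,0,1]]]}}

```text
t: 9.35
tcp_pos: [0.566, 0.0074, 0.1324]
tcp_rot: [[-0.999, -0.032, 0.001], [-0.032, 0.999, -0.0], [-0.001, -0.0, -1.0]]
wrist_force: [0.8, -0.1, 1.1]
grip_width: 0.263
finger_force: 55.1
```

{"api": "apply_moves", "payload": {"increments": [[[0,0,0.4,0,0,0.04,1],[0,0,0.4,0,0,0,1],[0,0,0.4,0,0,0,1],[0,0,0,0,0,0,1],[0,0,0,0,0,0,1]]]}}

```text
t: 9.85
tcp_pos: [0.5658, 0.0071, 0.1311]
tcp_rot: [[-0.994, 0.11, 0.0], [0.11, 0.994, -0.001], [-0.0, -0.001, -1.0]]
wrist_force: [0.0, -2.2, -1.2]
grip_width: 0.266
finger_force: 53.9
```

{"api": "apply_moves", "payload": {"increments": [[[0,0,0.4,0,0,0,1],[0,0,0.4,0,0,0,1],[0,0,0.4,0,0,0,1],[0,0,0,0,0,0,1],[0,0,0,0,0,0,1]]]}}

```text
t: 10.35
tcp_pos: [0.5657, 0.0072, 0.131]
tcp_rot: [[-0.968, 0.251, 0.0], [0.251, 0.968, -0.0], [-0.0, -0.0, -1.0]]
wrist_force: [-0.2, -2.0, -0.9]
grip_width: 0.265
finger_force: 53.6
```

{"api": "apply_moves", "payload": {"increments": [[[0,0,0,0.015,-0.06,0,1],[0,0,0,0,0,0,1],[0,0,0,0,0,0.04,1],[0,0,0,0,0,0,1],[0,0,0,0,0,0,1]]]}}

```text
t: 10.85
tcp_pos: [0.5655, 0.0063, 0.1306]
tcp_rot: [[-0.968, 0.253, 0.001], [0.253, 0.968, 0.0], [-0.001, 0.0, -1.0]]
wrist_force: [1.2, 0.2, 4.1]
grip_width: 0.271
finger_force: 55.5
```

{"api": "apply_moves", "payload": {"increments": [[[0,0,0,0,0,0.04,1],[0,0,0,0,0,0,1],[0,0,0,0,0,0,1],[0,0,0,0,0,0,1],[0,0,0,0,0,0,1]]]}}

```text
t: 11.35
tcp_pos: [0.566, 0.0062, 0.1302]
tcp_rot: [[-0.967, 0.253, 0.003], [0.253, 0.967, -0.0], [-0.003, 0.001, -1.0]]
wrist_force: [0.5, 0.3, 8.5]
grip_width: 0.265
finger_force: 56.2
```

{"api": "apply_moves", "payload": {"increments": [[[0,0,0.4,0,0,0,1],[0,0,0.4,0,0,0,1],[0,0,0,0,0,0,1],[0,0,0,0,0,0,1],[0,0,0,0,0,0,1]]]}}

```text
t: 11.85
tcp_pos: [0.566, 0.006, 0.1302]
tcp_rot: [[-0.939, 0.344, 0.003], [0.344, 0.939, -0.0], [-0.003, 0.001, -1.0]]
wrist_force: [0.8, 0.7, 6.8]
grip_width: 0.271
finger_force: 55.9
```

{"api": "apply_moves", "payload": {"increments": [[[0,0,0.4,0,0,0,1],[0,0,0.4,0,0,0,1],[0,0,0,0,0,0,1],[0,0,0,0,0,0,1],[0,0,0,0,0,0,1]]]}}

```text
t: 12.35
tcp_pos: [0.5661, 0.0059, 0.1302]
tcp_rot: [[-0.901, 0.433, 0.003], [0.433, 0.901, -0.001], [-0.003, 0.001, -1.0]]
wrist_force: [0.9, 0.1, 6.9]
grip_width: 0.268
finger_force: 55.7
```

```bash
python3 -c "
from h import *
s=manip.observe();print(s['moment'],s['wrist_force'],s['tcp_pos'],s['tau'])"
```

```text
[-0.07077394 -0.20577948  0.01673925] [0.94596122 0.09053412 6.9105556 ] [0.566084   0.00591868 0.13021485] [-8.25131382e-02 -4.22842419e+01 -2.37340790e+01 -6.39963755e-02
  3.86626767e-01  9.72484559e-03]
```

{"api": "apply_moves", "payload": {"increments": [[[0,0,0.4,0,0,0,1],[0,0,0.4,0,0,0,1],[0,0,0.4,0,0,0,1],[0,0,0,0,0,0,1],[0,0,0,0,0,0,1]]]}}

```text
t: 12.85
tcp_pos: [0.5661, 0.0059, 0.1302]
tcp_rot: [[-0.83, 0.558, 0.003], [0.558, 0.83, -0.001], [-0.003, 0.001, -1.0]]
wrist_force: [0.3, -0.2, 6.1]
grip_width: 0.268
finger_force: 55.8
```

{"api": "apply_moves", "payload": {"increments": [[[0,0,0.4,0,0,0,1],[0,0,0.4,0,0,0,1],[0,0,0.4,0,0,0,1],[0,0,0,0,0,0,1],[0,0,0,0,0,0,1]]]}}

```text
t: 13.35
tcp_pos: [0.565, 0.0063, 0.1286]
tcp_rot: [[-0.742, 0.67, -0.0], [0.67, 0.742, 0.0], [0.0, 0.0, -1.0]]
wrist_force: [2.1, 0.5, -2.4]
grip_width: 0.26
finger_force: 56.6
```

It dropped. Lowering to check whether the tang is in.

{"api": "apply_moves", "payload": {"increments": [[[0,0,0,0,0,0.06,1],[0,0,0,0,0,0.06,1],[0,0,0,0,0,0,1],[0,0,0,0,0,0,1],[0,0,0,0,0,0,1]]]}}

```text
t: 13.85
tcp_pos: [0.5651, 0.0062, 0.126]
tcp_rot: [[-0.741, 0.671, 0.0], [0.671, 0.741, 0.0], [-0.0, 0.0, -1.0]]
wrist_force: [2.9, 0.8, -0.1]
grip_width: 0.267
finger_force: 57.6
```

```bash
python3 -c "
from h import *
s=manip.observe();print(s['moment'],s['wrist_force'],s['tcp_pos'],s['joint_pos'])"
```

```text
[ 0.41055602 -0.80264791 -0.02741922] [ 2.89657123  0.77012966 -0.10874696] [0.5651375  0.00619739 0.12599088] [-1.86503066e-01  3.34151056e-01  1.58981998e+00  2.14479424e-04
  1.21729126e+00 -1.02173551e+00]
```

{"api": "apply_moves", "payload": {"increments": [[[0,0,0,-0.03,0.03,0.04,1],[0,0,0,0,0,0.04,1],[0,0,0,0,0,0.04,1],[0,0,0,0,0,0,1],[0,0,0,0,0,0,1]]]}}

```text
t: 14.35
tcp_pos: [0.5657, 0.0062, 0.1226]
tcp_rot: [[-0.741, 0.671, -0.001], [0.671, 0.741, 0.0], [0.001, -0.0, -1.0]]
wrist_force: [2.5, 0.9, -0.7]
grip_width: 0.268
finger_force: 56.8
```

{"api": "apply_moves", "payload": {"increments": [[[0,0,0,0,0,0.06,1],[0,0,0,0,0,0,1],[0,0,0,0,0,0,1],[0,0,0,0,0,0,1],[0,0,0,0,0,0,1]]]}}

```text
t: 14.85
tcp_pos: [0.5659, 0.0061, 0.1214]
tcp_rot: [[-0.741, 0.671, -0.0], [0.671, 0.741, -0.0], [0.0, -0.0, -1.0]]
wrist_force: [1.6, 0.1, -1.4]
grip_width: 0.262
finger_force: 56.9
```

{"api": "apply_moves", "payload": {"increments": [[[0,0,0,-0.015,0.01,0.06,1],[0,0,0,0,0,0,1],[0,0,0,0,0,0.04,1],[0,0,0,0,0,0,1],[0,0,0,0,0,0,1]]]}}

```text
t: 15.35
tcp_pos: [0.5671, 0.0058, 0.121]
tcp_rot: [[-0.741, 0.671, 0.002], [0.671, 0.741, -0.001], [-0.002, 0.001, -1.0]]
wrist_force: [-0.5, -0.9, 9.5]
grip_width: 0.268
finger_force: 59.0
```

{"api": "apply_moves", "payload": {"increments": [[[0,0,0,0,0,0.04,1],[0,0,0,0,0,0,1],[0,0,0,0,0,0.04,1],[0,0,0,0,0,0,1],[0,0,0,0,0,0,1]]]}}

```text
t: 15.85
tcp_pos: [0.5677, 0.0056, 0.1207]
tcp_rot: [[-0.742, 0.671, 0.004], [0.671, 0.742, -0.002], [-0.004, 0.002, -1.0]]
wrist_force: [-3.0, 0.7, 18.5]
grip_width: 0.27
finger_force: 61.0
```

{"api": "apply_moves", "payload": {"increments": [[[0,0,0,0,0,0.03,1],[0,0,0,0,0,0,1],[0,0,0,0,0,0,1],[0,0,0,0,0,0,1],[0,0,0,0,0,0,1]]]}}

```text
t: 16.35
tcp_pos: [0.5679, 0.0055, 0.1206]
tcp_rot: [[-0.742, 0.671, 0.005], [0.671, 0.742, -0.002], [-0.005, 0.002, -1.0]]
wrist_force: [-3.9, 0.6, 23.5]
grip_width: 0.265
finger_force: 61.8
```

{"api": "apply_moves", "payload": {"increments": [[[0,0,0,0,0,0.02,1],[0,0,0,0,0,0,1],[0,0,0,0,0,0,1],[0,0,0,0,0,0,1],[0,0,0,0,0,0,1]]]}}

```text
t: 16.85
tcp_pos: [0.568, 0.0054, 0.1205]
tcp_rot: [[-0.742, 0.671, 0.006], [0.671, 0.742, -0.002], [-0.005, 0.002, -1.0]]
wrist_force: [-5.5, 0.2, 25.3]
grip_width: 0.266
finger_force: 62.4
```

{"api": "apply_moves", "payload": {"increments": [[[0,0,0,0.03,-0.03,0,1],[0,0,0,0.02,-0.02,0,1],[0,0,0,0,0,0,1],[0,0,0,0,0,0,1],[0,0,0,0,0,0,1]]]}}

```text
t: 17.35
tcp_pos: [0.5675, 0.0054, 0.1205]
tcp_rot: [[-0.741, 0.671, 0.008], [0.671, 0.741, -0.002], [-0.007, 0.004, -1.0]]
wrist_force: [-1.2, -0.0, 22.9]
grip_width: 0.268
finger_force: 61.9
```

Run:
```python
from h import *
s=manip.observe();print(s['moment'],s['wrist_force'],s['tcp_pos'])
im,d,st=snap("side","s3");C=cloud("side",d);Z=C[...,2];p=st["tcp_pos"]
n=(d>.1)&(abs(C[...,0]-p[0])<.02)&(abs(C[...,1]-p[1])<.045)&(Z>.095)&(Z<.15);ys,xs=np.where(n);print(xs.min(),xs.max(),ys.min(),ys.max())
a=cv2.imread("pics/s3.png")[135:225,210:320];cv2.imwrite("pics/s3c.png",cv2.resize(a,(733,600),interpolation=2))
```

```text
[0.20056804 0.06470445 0.04723441] [-1.23879725 -0.03145657 22.89329369] [0.56754556 0.00541743 0.12054537]
250 270 181 207
```

View pics/s3c.png

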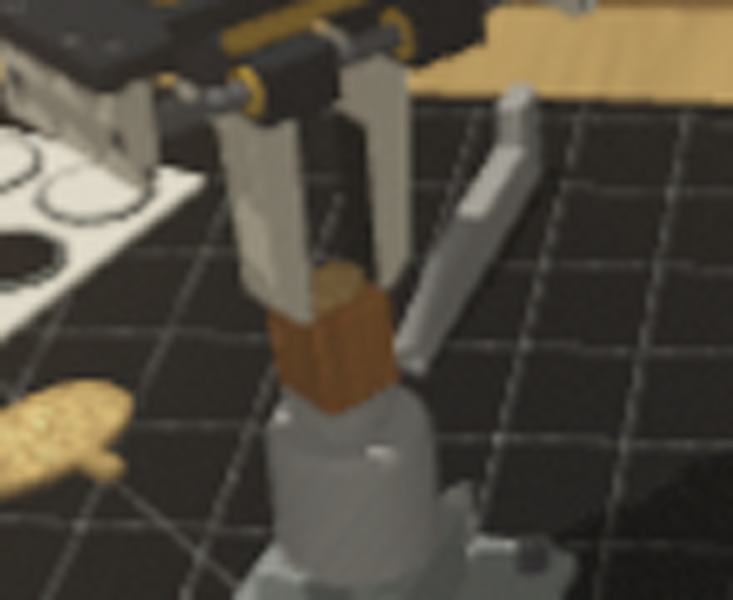

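The side view shows the fingers gripping only the upper part of the head, and the flange looks close to the barrel. I'll measure the head and tip heights from this picture's depth.

Run:
```python
from h import *
z=np.load("pics/s3.npz");im,d=z["im"],z["d"];C=cloud("side",d)
hsv=cv2.cvtColor(im,cv2.COLOR_RGB2HSV)
for x in (252,256,260,264,268):
    for y in range(168,216,2): 
        pass
    print(x,[(y,int(hsv[y,x,0]),int(hsv[y,x,1]),round(float(C[y,x,2])*1000),round(float(C[y,x,1])*1000)) for y in range(172,212,2)])
m=np.zeros((400,640),bool);m[165:215,240:280]=1
b=m&(hsv[...,1]>110)&(hsv[...,0]<20);print("brown z",C[b][:,2].min(),np.percentile(C[b][:,2],[2,98]),C[b][:,:2].mean(0))
```

```text
252 [(172, 21, 43, 182, 28), (174, 20, 43, 176, 27), (176, 23, 41, 172, 27), (178, 21, 43, 168, 29), (180, 21, 42, 164, 30), (182, 15, 112, 148, 14), (184, 14, 149, 143, 14), (186, 14, 153, 137, 12), (188, 14, 151, 131, 10), (190, 14, 149, 125, 10), (192, 15, 123, 119, 8), (194, 21, 23, 116, 11), (196, 21, 20, 103, 1), (198, 21, 20, 625, 780), (200, 20, 24, 101, 13), (202, 20, 23, 99, 18), (204, 23, 24, 96, 21), (206, 23, 24, 92, 24), (208, 23, 21, 84, 20), (210, 23, 22, 80, 22)]
256 [(172, 20, 44, 1, -279), (174, 21, 36, 4, -264), (176, 19, 67, 158, 4), (178, 20, 65, 162, 19), (180, 20, 56, 158, 21), (182, 20, 57, 152, 20), (184, 14, 150, 150, 23), (186, 14, 155, 144, 23), (188, 14, 148, 138, 21), (190, 14, 150, 131, 18), (192, 14, 156, 127, 20), (194, 14, 139, 121, 19), (196, 20, 32, 117, 20), (198, 20, 23, 113, 23), (200, 21, 19, 102, 14), (202, 21, 19, 102, 22), (204, 23, 20, 101, 28), (206, 19, 20, 96, 28), (208, 26, 18, 89, 26), (210, 23, 20, 85, 29)]
260 [(172, 13, 40, 2, -278), (174, 17, 105, 158, -4), (176, 19, 120, 157, 3), (178, 18, 124, 157, 10), (180, 18, 131, 154, 13), 
[... 713 characters left out ...]
 (200, 19, 21, 103, 14), (202, 23, 21, 101, 19), (204, 23, 21, 100, 25), (206, 23, 22, 95, 26), (208, 20, 22, 90, 27), (210, 23, 20, 85, 27)]
268 [(172, 21, 41, 164, -4), (174, 21, 43, 158, -6), (176, 21, 41, 155, -2), (178, 19, 50, -1, -251), (180, 14, 133, 3, -233), (182, 14, 136, 143, 3), (184, 14, 151, 139, 4), (186, 14, 156, 133, 4), (188, 14, 155, 129, 5), (190, 14, 153, 125, 7), (192, 14, 118, 120, 8), (194, 23, 23, 116, 9), (196, 19, 22, 103, -3), (198, 23, 22, 103, 6), (200, 23, 21, 103, 13), (202, 18, 20, 100, 17), (204, 21, 22, 99, 23), (206, 23, 23, 92, 21), (208, 21, 26, 89, 24), (210, 23, 20, 81, 21)]
brown z 0.0012884582935001054 [0.11818684 0.15765283] [0.56332035 0.01391471]
```

Run:
```python
from h import *
for f in("w1","wrist2"):
    z=np.load(f"pics/{f}.npz");d=z["d"];st=dict(tcp_pos=z["p"],tcp_rot=z["R"]);C=cloud("wrist",d,st)
    T=(C-z["p"])@z["R"]   # tool coords
    ok=(d>.05)&(abs(T[...,2])<.08)&(abs(T[...,0])<.03)&(abs(T[...,1])<.08)
    for lo,hi in((-.08,-.06),(-.06,-.045),(-.045,-.03),(-.03,-.022),(-.022,-.016),(-.016,0),(0,.016),(.016,.022),(.022,.03),(.03,.045),(.045,.06),(.06,.08)):
        P=T[ok&(T[...,1]>lo)&(T[...,1]<hi)]
        if len(P)>5: print(f,lo,hi,len(P),"z max/95%",P[:,2].max().round(3),np.percentile(P[:,2],95).round(3),"x",P[:,0].min().round(3),P[:,0].max().round(3))
    v,u=230,262
    for u in range(250,400,12): print(u,T[250,u].round(3).tolist(),end=" ")
    print()
```

```text
w1 -0.08 -0.06 33 z max/95% -0.059 -0.065 x 0.009 0.01
w1 -0.06 -0.045 2391 z max/95% -0.028 -0.035 x -0.008 0.011
w1 -0.045 -0.03 456 z max/95% -0.03 -0.034 x -0.007 0.009
w1 0.045 0.06 2587 z max/95% -0.028 -0.034 x -0.008 0.011
w1 0.06 0.08 303 z max/95% -0.036 -0.042 x 0.008 0.011
250 [-0.127, -0.097, 0.251] 262 [-0.127, -0.08, 0.252] 274 [-0.127, -0.063, 0.252] 286 [-0.127, -0.045, 0.252] 298 [0.083, 0.001, -0.195] 310 [-0.126, -0.011, 0.25] 322 [-0.127, 0.007, 0.253] 334 [-0.127, 0.024, 0.251] 346 [-0.127, 0.041, 0.251] 358 [-0.127, 0.059, 0.252] 370 [-0.127, 0.076, 0.252] 382 [-0.127, 0.093, 0.251] 394 [-0.127, 0.111, 0.251] 
wrist2 -0.03 -0.022 352 z max/95% -0.035 -0.04 x 0.008 0.01
wrist2 -0.022 -0.016 707 z max/95% 0.01 0.005 x -0.005 0.01
wrist2 -0.016 0 2708 z max/95% 0.075 0.009 x -0.015 0.019
wrist2 0 0.016 2663 z max/95% 0.07 0.006 x -0.015 0.019
wrist2 0.016 0.022 747 z max/95% 0.008 -0.029 x 0.004 0.015
wrist2 0.022 0.03 618 z max/95% -0.032 -0.038 x 0.008 0.01
250 [-0.109, -0.089, 0.214] 262 [-0.109, -0.073, 0.214] 274 [0.01, -0.021, -0.04] 286 [0.009, -0.015, -0.038] 298 [0.005, -0.01, -0.03] 310 [0.007, -0.003, -0.033] 322 [0.007, 0.003, -0.033] 334 [0.007, 0.009, -0.034] 346 [0.01, 0.015, -0.04] 358 [0.009, 0.021, -0.039] 370 [0.008, 0.028, -0.037] 382 [-0.11, 0.086, 0.215] 394 [-0.109, 0.101, 0.213]
```

Those tips look higher than the TCP, but every contact height agrees with flange = TCP - 11 mm. The flange is about 10 mm above the mouth, so it's sitting on the pads. I'll ease the sideways load and keep raising the push gently.

{"api": "apply_moves", "payload": {"increments": [[[0,0,0.1,0.01,-0.01,0.02,1],[0,0,0,0,0,0,1],[0,0,0,0.01,-0.01,0.02,1],[0,0,0,0,0,0,1],[0,0,0,0,0,0,1]]]}}

```text
t: 17.9
tcp_pos: [0.5675, 0.0054, 0.1204]
tcp_rot: [[-0.733, 0.68, 0.01], [0.68, 0.733, -0.002], [-0.008, 0.005, -1.0]]
wrist_force: [-3.2, 0.4, 26.0]
grip_width: 0.269
finger_force: 63.0
```

```bash
python3 -c "
from h import *
s=manip.observe();print(s['moment'],s['wrist_force'],s['tcp_pos'])"
```

```text
[0.3429093  0.1176288  0.10148018] [-3.21687181  0.36616916 26.02160993] [0.56749238 0.00538515 0.12038523]
```

{"api": "apply_moves", "payload": {"increments": [[[0,0,-0.3,0,0,0,1],[0,0,-0.3,0,0,0,1],[0,0,0,0,0,0,1],[0,0,0,0,0,0,1],[0,0,0,0,0,0,1]]]}}

```text
t: 18.4
tcp_pos: [0.5662, 0.0042, 0.1175]
tcp_rot: [[-0.78, 0.626, 0.006], [0.626, 0.78, -0.003], [-0.007, 0.001, -1.0]]
wrist_force: [1.6, -3.7, 11.2]
grip_width: 0.265
finger_force: 61.4
```

```bash
python3 -c "
from h import *
s=manip.observe();print(s['moment'],s['wrist_force'],s['tcp_pos'])"
```

```text
[-0.47295405 -0.59970749  0.0241153 ] [ 1.56206178 -3.66145859 11.22160395] [0.56623234 0.00417336 0.11754334]
```

Turning back a little freed it, and it's past the pads. Pushing home.

{"api": "apply_moves", "payload": {"increments": [[[0,0,0,-0.02,-0.03,0.04,1],[0,0,0,0,0,0.04,1],[0,0,0,0,0,0.04,1],[0,0,0,0,0,0,1],[0,0,0,0,0,0,1]]]}}

```text
t: 18.9
tcp_pos: [0.5654, 0.004, 0.1137]
tcp_rot: [[-0.78, 0.626, 0.004], [0.626, 0.78, -0.002], [-0.004, 0.001, -1.0]]
wrist_force: [2.5, -1.4, 4.0]
grip_width: 0.23
finger_force: 78.9
```

```bash
python3 -c "
from h import *
s=manip.observe();print(s['moment'],s['wrist_force'],s['tcp_pos'])"
```

```text
[-0.44771046 -0.58492555  0.05843813] [ 2.48532563 -1.39025839  4.02959627] [0.56542095 0.00396288 0.11373852]
```

{"api": "apply_moves", "payload": {"increments": [[[0,0,0,-0.02,0,0.04,1],[0,0,0,0,0,0,1],[0,0,0,0,0,0.04,1],[0,0,0,0,0,0,1],[0,0,0,0,0,0,1]]]}}

```text
t: 19.4
tcp_pos: [0.5659, 0.0036, 0.1114]
tcp_rot: [[-0.78, 0.626, 0.004], [0.626, 0.78, -0.002], [-0.004, 0.001, -1.0]]
wrist_force: [1.8, -2.5, 8.4]
grip_width: 0.232
finger_force: 77.2
```

Run:
```python
from h import *
s=manip.observe();print(s['moment'],s['wrist_force'],s['tcp_pos'],s['grip_width'])
im,d,st=snap("side","s4");C=cloud("side",d);hsv=cv2.cvtColor(im,cv2.COLOR_RGB2HSV)
for x in (252,256,260,264,268):
    print(x,[(y,int(hsv[y,x,1]),round(float(C[y,x,2])*1000),round(float(C[y,x,1])*1000)) for y in range(178,212,2)])
```

```text
[-0.48740249 -0.46770244  0.02714282] [ 1.83807501 -2.49137244  8.40051175] [0.56585665 0.00364118 0.1114384 ] 0.2324332477472979
252 [(178, 41, 168, 29), (180, 39, 162, 28), (182, 42, 157, 28), (184, 107, 139, 8), (186, 141, 133, 6), (188, 103, 129, 7), (190, 137, 122, 4), (192, 120, 118, 6), (194, 107, 1, -162), (196, 20, 101, -3), (198, 17, 101, 6), (200, 21, 102, 15), (202, 23, 101, 21), (204, 21, 96, 22), (206, 21, 91, 21), (208, 24, 84, 20), (210, 24, 78, 20)]
256 [(178, 43, 163, 20), (180, 43, 159, 22), (182, 41, 154, 22), (184, 43, 148, 21), (186, 119, 140, 16), (188, 156, 135, 16), (190, 156, 129, 16), (192, 151, 122, 12), (194, 158, 118, 14), (196, 156, 111, 12), (198, 38, 106, 12), (200, 23, 103, 16), (202, 19, 103, 23), (204, 22, 99, 25), (206, 20, 95, 26), (208, 20, 90, 28), (210, 23, 84, 27)]
260 [(178, 123, 147, -7), (180, 123, 147, 2), (182, 125, 146, 9), (184, 131, 142, 11), (186, 156, 141, 17), (188, 159, 139, 22), (190, 151, 132, 19), (192, 149, 130, 23), (194, 157, 124, 23), (196, 151, 118, 21), (198, 156, 113, 22), (200, 62, 105, 18), (202, 21, 103, 22), (204, 21, 99, 25), (206, 20, 97, 29), (208, 20, 90, 26), (210, 22, 86, 30)]
264 [(178, 84, 147, -7), (180, 127, 148, 2), (182, 130, 143, 3), (184, 157, 142, 10), (186, 154, 138, 12), (188, 159, 134, 14), (190, 157, 128, 13), (192, 158, 124, 14), (194, 156, 117, 12), (196, 157, 114, 15), (198, 119, 107, 13), (200, 21, 107, 20), (202, 20, 102, 21), (204, 21, 99, 24), (206, 22, 93, 23), (208, 22, 91, 28), (210, 22, 84, 26)]
268 [(178, 41, 151, -2), (180, 43, 144, -4), (182, 148, 143, 3), (184, 156, 140, 6), (186, 153, 132, 2), (188, 157, 127, 2), (190, 155, 123, 5), (192, 152, 117, 3), (194, 155, 114, 6), (196, 118, 108, 5), (198, 22, 106, 11), (200, 22, 101, 10), (202, 21, 100, 17), (204, 20, 98, 22), (206, 21, 93, 22), (208, 23, 87, 22), (210, 20, 82, 22)]
```

Pumpkin top went from 157 to 147 mm, so it's essentially home. One more firm push to be sure, then I'll release and rise.

{"api": "apply_moves", "payload": {"increments": [[[0,0,0,-0.01,0,0.05,1],[0,0,0,0,0,0.05,1],[0,0,0,0,0,0,1],[0,0,0,0,0,0,1],[0,0,0,0,0,0,1]]]}}

```text
t: 19.95
tcp_pos: [0.5661, 0.0035, 0.1112]
tcp_rot: [[-0.78, 0.625, 0.005], [0.625, 0.78, -0.003], [-0.005, 0.001, -1.0]]
wrist_force: [-2.6, -1.2, 22.1]
grip_width: 0.229
finger_force: 80.4
```

{"api": "apply_moves", "payload": {"increments": [[[0,0,0,0,0,-0.08,0],[0,0,0,0,0,-0.05,0],[0,0,0,0,0,0,0],[0,0,0,0,0,0,0],[0,0,0,0,0,0,0]]]}}

```text
t: 20.45
tcp_pos: [0.5636, 0.0048, 0.1096]
tcp_rot: [[-0.78, 0.625, -0.002], [0.625, 0.78, 0.0], [0.002, -0.001, -1.0]]
wrist_force: [0.2, -0.2, 0.7]
grip_width: 0.616
finger_force: 0.0
```

{"api": "apply_moves", "payload": {"increments": [[[0,0,0,0,0,0,0],[0,0,0,0,0,0,0],[0,0,0,0,0,-0.5,0],[0,0,0,0,0,-1,0],[0,0,0,0,0,-1,0]]]}}

```text
t: 20.95
tcp_pos: [0.5643, 0.0047, 0.1742]
tcp_rot: [[-0.78, 0.626, -0.001], [0.626, 0.78, 0.0], [0.001, -0.0, -1.0]]
wrist_force: [0.7, -0.5, 0.5]
grip_width: 0.992
finger_force: 0.0
```

{"api": "apply_moves", "payload": {"increments": [[[0,0,0,0,0,-1,0],[0,0,0,0,0,-1,0],[0,0,0,0,0,0,0],[0,0,0,0,0,0,0],[0,0,0,0,0,0,0]]]}}

```text
t: 21.45
tcp_pos: [0.5638, 0.0047, 0.2221]
tcp_rot: [[-0.78, 0.626, -0.002], [0.626, 0.78, 0.0], [0.002, -0.001, -1.0]]
wrist_force: [0.5, 0.4, -0.9]
grip_width: 0.998
finger_force: 0.0
```

Run:
```python
from h import *
im,d,st=snap("side","s5");C=cloud("side",d);hsv=cv2.cvtColor(im,cv2.COLOR_RGB2HSV)
near=(d>.1)&(abs(C[...,0]-.566)<.03)&(abs(C[...,1]-.005)<.04)
b=near&(hsv[...,1]>90)&(C[...,2]>.09);print("wood z",np.percentile(C[b][:,2],[1,5,50,95,99]),C[b][:,:2].mean(0))
g=near&(hsv[...,1]<60)&(C[...,2]>.09)&(C[...,2]<.12);print("grey",np.percentile(C[g][:,2],[50,95]))
im,d,st=snap("wrist","w5");print(st["tcp_pos"],st["joint_pos"]);C=cloud("wrist",d,st);Z=C[...,2]
n=(d>.1)&(abs(C[...,0]-.566)<.06)&(abs(C[...,1]-.005)<.06)
for a,b in((.13,.16),(.095,.104),(.104,.112)):
    P=C[n&(Z>a)&(Z<b)]; 
    if len(P)>5: print(a,len(P),np.median(P[:,2]),cv2.minAreaRect((P[:,:2]*1000).astype(np.float32)))
```

```text
wood z [0.10828728 0.11163925 0.13974349 0.36936326 0.37142789] [0.56102316 0.01221513]
grey [0.10040581 0.10631631]
[0.56369422 0.00476185 0.22177505] [-1.89388970e-01  2.65572833e-01  1.44471983e+00 -7.33354461e-06
  1.43365290e+00 -1.08436652e+00]
0.13 1235 0.14076246726832548 ((566.9591064453125, 3.6660079956054688), (29.959074020385742, 30.27485466003418), 49.70408630371094)
0.095 960 0.09890120721994833 ((564.0316772460938, 5.9096832275390625), (53.33976364135742, 45.77608108520508), 49.301513671875)
0.104 101 0.10507288566056294 ((561.9756469726562, 7.185050964355469), (36.55790710449219, 25.300622940063477), 52.16712188720703)
```

The holder is home: it stayed rigid under 24 N, with the flange top at about 105 mm. The stand axis is confirmed near (0.567, 0.0037). Moving over the wedge with the closing line turned across it.

{"api": "apply_moves", "payload": {"increments": [[[0,0,0,-0.77,-0.94,0,0],[0,0,0,-0.77,-0.94,0,0],[0,0,0,-0.77,-0.94,0,0],[0,0,0,-0.77,-0.94,0,0],[0,0,0,-0.77,-0.94,0,0]]]}}

```text
t: 22.05
tcp_pos: [0.5656, -0.1482, 0.2219]
tcp_rot: [[-0.78, 0.625, -0.002], [0.625, 0.78, 0.001], [0.002, -0.0, -1.0]]
wrist_force: [-0.4, 0.1, -0.5]
grip_width: 1.001
finger_force: 0.0
```

{"api": "apply_moves", "payload": {"increments": [[[0,0,0,-0.77,-0.94,0,0],[0,0,0,-0.77,-0.94,0,0],[0,0,0,-0.77,-0.94,0,0],[0,0,0,-0.77,-0.94,0,0],[0,0,0,-0.77,-0.94,0,0]]]}}

```text
t: 22.55
tcp_pos: [0.5672, -0.3001, 0.2217]
tcp_rot: [[-0.78, 0.626, -0.002], [0.626, 0.78, 0.001], [0.002, 0.0, -1.0]]
wrist_force: [0.3, -0.0, -0.4]
grip_width: 1.0
finger_force: 0.0
```

{"api": "apply_moves", "payload": {"increments": [[[0,0,0.88,0,0,0,0],[0,0,0.88,0,0,0,0],[0,0,0.88,0,0,0,0],[0,0,0.88,0,0,0,0],[0,0,0.88,0,0,0,0]]]}}

```text
t: 23.05
tcp_pos: [0.5672, -0.2989, 0.2216]
tcp_rot: [[-0.355, 0.935, -0.002], [0.935, 0.355, 0.001], [0.002, -0.001, -1.0]]
wrist_force: [0.6, -0.1, -0.7]
grip_width: 0.998
finger_force: 0.0
```

{"api": "apply_moves", "payload": {"increments": [[[0,0,0.88,0,0,0,0],[0,0,0.88,0,0,0,0],[0,0,0.88,0,0,0,0],[0,0,0.88,0,0,0,0],[0,0,0.88,0,0,0,0]]]}}

```text
t: 23.55
tcp_pos: [0.5673, -0.2988, 0.2217]
tcp_rot: [[0.165, 0.986, -0.002], [0.986, -0.165, 0.001], [0.001, -0.002, -1.0]]
wrist_force: [0.0, -0.1, -0.9]
grip_width: 0.998
finger_force: 0.0
```

{"api": "apply_moves", "payload": {"increments": [[[0,0,0,0,0,0,0],[0,0,0,0,0,0,0],[0,0,0,0,0,0,0],[0,0,0,0,0,0,0],[0,0,0,0,0,0,0]]]}}

```text
t: 24.05
tcp_pos: [0.5677, -0.2991, 0.223]
tcp_rot: [[0.16, 0.987, -0.0], [0.987, -0.16, 0.0], [0.0, -0.0, -1.0]]
wrist_force: [-0.7, 0.7, -1.1]
grip_width: 1.0
finger_force: 0.0
```

```bash
cat > wedge.py <<'E'
from h import *
import sys
def wedge(fn):
    im,d,st=snap("wrist",fn);print(st["tcp_pos"],st["joint_pos"].round(2));C=cloud("wrist",d,st);Z=C[...,2]
    T=(C-st["tcp_pos"])@st["tcp_rot"]
    m=((d>.1)&(Z>.006)&(Z<.07)&(abs(C[...,0]-.57)<.06)&(C[...,1]<-.13)&(C[...,1]>-.4)).astype(np.uint8)
    q,nc,s,ce=cv2.connectedComponentsWithStats(m);k=1+s[1:,4].argmax();W=C[nc==k]
    print("wedge px",s[k],cv2.minAreaRect((W[:,:2]*1000).astype(np.float32)))
    H=W[W[:,2]>.05];print("post",len(H),np.median(H[:,2]),cv2.minAreaRect((H[:,:2]*1000).astype(np.float32)))
    B=W[(W[:,2]<.05)]
    for a in(-.20,-.22,-.24,-.26,-.28,-.30):
        S=B[abs(B[:,1]-a)<.006]
        if len(S): t=S[S[:,2]>np.percentile(S[:,2],70)-.003];print(a,np.median(t,0).round(4),np.ptp(t[:,0]).round(4))
wedge(sys.argv[1])
E
python3 wedge.py w6
```

```text
[ 0.56769527 -0.29913991  0.22296493] [-0.66  0.41  1.24 -0.    1.49 -0.5 ]
wedge px [ 312   66   11  155 1586] ((571.7332763671875, -266.58941650390625), (171.64796447753906, 11.89378547668457), 80.97171783447266)
post 0 nan ((0.0, 0.0), (0.0, 0.0), 0.0)
-0.2 [ 0.5822 -0.2001  0.0142] 0.0121
-0.22 [ 0.5789 -0.2201  0.0174] 0.0122
-0.24 [ 0.5757 -0.2398  0.021 ] 0.0121
-0.26 [ 0.5726 -0.2601  0.0243] 0.0127
-0.28 [ 0.5695 -0.2799  0.025 ] 0.0136
-0.3 [ 0.5667 -0.2998  0.0251] 0.0131
  return _methods._mean(a, axis=axis, dtype=dtype,
  ret = ret.dtype.type(ret / rcount)
```

The wedge comes out at 171.6 x 11.9 mm, which matches. Its direction is 81.0° and the post is at (0.560, -0.340). Descending onto the post.

{"api": "apply_moves", "payload": {"increments": [[[0,0,0,-0.83,-0.02,0.9,0],[0,0,0,-0.83,-0.02,0.9,0],[0,0,0,0,0,0.9,0],[0,0,0,0,0,0.9,0],[0,0,0,0,0,0.9,0]]]}}

```text
t: 24.6
tcp_pos: [0.5599, -0.3402, 0.1096]
tcp_rot: [[0.16, 0.987, 0.0], [0.987, -0.16, -0.0], [-0.0, 0.0, -1.0]]
wrist_force: [0.0, -0.5, -0.4]
grip_width: 0.996
finger_force: 0.0
```

{"api": "apply_moves", "payload": {"increments": [[[0,0,0,0,0,0.9,0],[0,0,0,0,0,0.9,0],[0,0,0,0,0,0.9,0],[0,0,0,0,0,0.8,0.4],[0,0,0,0,0,0.4,0.4]]]}}

```text
t: 25.1
tcp_pos: [0.5591, -0.3392, 0.011]
tcp_rot: [[0.16, 0.987, -0.002], [0.987, -0.16, 0.002], [0.001, -0.002, -1.0]]
wrist_force: [-1.0, 0.7, -1.2]
grip_width: 0.875
finger_force: 0.0
```

{"api": "apply_moves", "payload": {"increments": [[[0,0,0,0,0,0,1],[0,0,0,0,0,0,1],[0,0,0,0,0,0,1],[0,0,0,0,0,0,1],[0,0,0,0,0,0,1]]], "grip_force": 55}}

```text
t: 25.6
tcp_pos: [0.5605, -0.3403, 0.0139]
tcp_rot: [[0.16, 0.987, 0.001], [0.987, -0.16, -0.001], [-0.001, 0.001, -1.0]]
wrist_force: [-0.7, -0.2, 0.5]
grip_width: 0.441
finger_force: 0.0
```

{"api": "apply_moves", "payload": {"increments": [[[0,0,0,0,0,0,1],[0,0,0,0,0,0,1],[0,0,0,0,0,0,1],[0,0,0,0,0,0,1],[0,0,0,0,0,0,1]]]}}

```text
t: 26.1
tcp_pos: [0.56, -0.3399, 0.013]
tcp_rot: [[0.16, 0.987, -0.0], [0.987, -0.16, 0.0], [0.0, -0.0, -1.0]]
wrist_force: [0.4, -0.3, 0.8]
grip_width: 0.111
finger_force: 55.0
```

{"api": "apply_moves", "payload": {"increments": [[[0,0,0,0,0,-0.2,1],[0,0,0,0,0,-0.4,1],[0,0,0,0,0,-0.4,1],[0,0,0.265,0,0,0,1],[0,0,0.265,0,0,0,1]]]}}

```text
t: 26.6
tcp_pos: [0.5607, -0.3405, 0.0396]
tcp_rot: [[0.224, 0.975, 0.002], [0.975, -0.224, -0.001], [-0.001, 0.002, -1.0]]
wrist_force: [-0.9, -0.6, -1.7]
grip_width: 0.111
finger_force: 55.0
```

{"api": "apply_moves", "payload": {"increments": [[[0,0,0,0,-0.5,0,1],[0,0,0,0.3,-0.6,0,1],[0,0,0,0.8,-0.6,0,1],[0,0,0,0.9,-0.6,0,1],[0,0,0,0.9,-0.48,0,1]]]}}

```text
t: 27.1
tcp_pos: [0.5081, -0.2533, 0.039]
tcp_rot: [[0.223, 0.975, 0.001], [0.975, -0.223, -0.001], [-0.0, 0.001, -1.0]]
wrist_force: [1.1, 0.1, -2.3]
grip_width: 0.113
finger_force: 55.0
```

{"api": "apply_moves", "payload": {"increments": [[[0,0,0,0.9,0,0,1],[0,0,0,0.6,0,0,1],[0,0,0,0.26,0,0,1],[0,0,0,0,0,0,1],[0,0,0,0,0,0,1]]]}}

```text
t: 27.6
tcp_pos: [0.5186, -0.2117, 0.0382]
tcp_rot: [[0.222, 0.975, 0.0], [0.975, -0.222, -0.001], [-0.001, 0.001, -1.0]]
wrist_force: [0.3, -1.1, -2.4]
grip_width: 0.111
finger_force: 55.0
```

```bash
cat > look.py <<'E'
from h import *
import sys
A=np.array([.567,.0037]);yd=np.array([.2224,.975]);xd=np.array([.975,-.2224])
for n in("wrist","top"):
    im,d,st=snap(n,n+sys.argv[1]);C=cloud(n,d,st);Z=C[...,2]
    if n=="wrist":print("tcp",st["tcp_pos"],st["tcp_rot"][:,0],st["wrist_force"],st["joint_pos"].round(2))
    S=np.dstack([(C[...,:2]-A)@xd,(C[...,:2]-A)@yd,Z])
    for a in range(-200,60,20):
        m=(d>.1)&(abs(S[...,1]-a/1000)<.004)&(abs(S[...,0])<.04)&(Z>.022)&(Z<.06);P=S[m]
        if len(P)>3: print(n,a,len(P),"x",(P[:,0].min()*1e3).round(1),(P[:,0].max()*1e3).round(1),"z",(np.median(P[:,2])*1e3).round(1),"ymax")
E
python3 look.py 7
```

```text
tcp [ 0.51864988 -0.21168689  0.0382166 ] [ 2.22482151e-01  9.74936523e-01 -6.84873720e-04] [ 0.31011829 -1.0869985  -2.36469845] [-0.59  0.42  1.7  -0.    1.02 -0.36]
wrist -200 274 x -4.8 6.8 z 49.5 ymax
wrist -180 297 x -4.6 6.7 z 48.6 ymax
wrist -160 322 x -5.0 6.5 z 47.9 ymax
wrist -140 352 x -4.8 6.4 z 46.0 ymax
wrist -120 352 x -4.7 6.4 z 41.9 ymax
wrist -100 378 x -5.2 6.3 z 37.7 ymax
top -100 20 x -5.1 7.2 z 38.1 ymax
top -80 18 x -6.0 7.3 z 34.3 ymax
top -40 23 x -17.7 18.5 z 40.9 ymax
top -20 20 x -28.2 28.9 z 48.2 ymax
top 0 11 x -27.9 -26.7 z 41.2 ymax
top 20 22 x -27.8 -15.6 z 49.8 ymax
```

Top and wrist depth agree: the wedge is parallel to the slot, about 0.8 mm off centre, with its tip drooping about 0.044 rad. Correcting the pitch, side offset and height, then checking.

{"api": "apply_moves", "payload": {"increments": [[[0,0.18,0,0,-0.03,0.05,1],[0,0.18,0,0,0,0.05,1],[0,0,0,0,0,0.08,1],[0,0,0,0,0,0,1],[0,0,0,0,0,0,1]]]}}

```text
t: 28.2
tcp_pos: [0.5174, -0.2108, 0.0333]
tcp_rot: [[0.223, 0.975, 0.009], [0.974, -0.223, 0.042], [0.043, -0.0, -0.999]]
wrist_force: [0.3, -0.6, -2.8]
grip_width: 0.111
finger_force: 55.0
```

```bash
python3 look.py 8
```

```text
tcp [ 0.51736442 -0.21076296  0.03332104] [0.22291812 0.97387681 0.04326057] [ 0.2926088 -0.5765261 -2.7594139] [-0.62  0.43  1.7   0.05  1.03 -0.41]
wrist -200 275 x -6.2 5.4 z 45.4 ymax
wrist -180 298 x -6.0 5.3 z 45.3 ymax
wrist -160 328 x -6.4 5.1 z 45.5 ymax
wrist -140 350 x -6.2 5.0 z 44.6 ymax
wrist -120 348 x -6.1 5.0 z 41.3 ymax
wrist -100 376 x -6.6 5.0 z 38.0 ymax
top -120 19 x -7.6 5.5 z 41.9 ymax
top -100 19 x -7.7 4.4 z 38.8 ymax
top -80 19 x -6.6 5.3 z 36.2 ymax
top -40 23 x -16.9 17.9 z 39.9 ymax
top -20 21 x -27.7 27.3 z 49.1 ymax
top 0 8 x -28.0 -26.8 z 41.6 ymax
top 20 23 x -27.8 -14.3 z 49.1 ymax
```

{"api": "apply_moves", "payload": {"increments": [[[0,0,0,0.3,0.015,0.013,1],[0,0,0,0.3,0,0.013,1],[0,0,0,0.3,0,0.013,1],[0,0,0,0.3,0,0.013,1],[0,0,0,0.3,0,0.013,1]]]}}

```text
t: 28.8
tcp_pos: [0.5265, -0.1732, 0.0335]
tcp_rot: [[0.222, 0.975, 0.01], [0.974, -0.222, 0.042], [0.043, 0.0, -0.999]]
wrist_force: [0.8, -0.7, -2.0]
grip_width: 0.109
finger_force: 55.0
```

{"api": "apply_moves", "payload": {"increments": [[[0,0,0,0.25,0,0.011,1],[0,0,0,0.25,0,0.011,1],[0,0,0,0.25,0,0.011,1],[0,0,0,0.2,0,0.008,1],[0,0,0,0,0,0,1]]]}}

```text
t: 29.3
tcp_pos: [0.5316, -0.1502, 0.0335]
tcp_rot: [[0.222, 0.975, 0.009], [0.974, -0.222, 0.042], [0.043, -0.0, -0.999]]
wrist_force: [-0.1, -0.6, -2.1]
grip_width: 0.112
finger_force: 55.0
```

```bash
python3 look.py 9
```

```text
tcp [ 0.53162295 -0.15024457  0.03349316] [0.22187794 0.97411061 0.04334388] [-0.10995381 -0.61989967 -2.09365818] [-0.51  0.42  1.72  0.05  1.01 -0.31]
wrist -140 276 x -5.8 5.8 z 45.3 ymax
wrist -120 294 x -5.7 5.7 z 45.2 ymax
wrist -100 326 x -6.1 5.5 z 45.0 ymax
wrist -80 328 x -5.9 5.4 z 44.2 ymax
wrist -60 347 x -5.8 5.4 z 40.7 ymax
wrist -40 856 x -17.9 19.0 z 37.8 ymax
top -40 42 x -18.6 17.6 z 39.1 ymax
top -20 20 x -27.4 26.9 z 49.6 ymax
top 0 11 x -27.9 -26.5 z 44.8 ymax
top 20 22 x -27.8 -14.6 z 48.9 ymax
```

The wedge is in the slot, centred, with its tip just past the axis. Driving it on.

{"api": "apply_moves", "payload": {"increments": [[[0,0,0,0,0,0.05,1],[0,0,0,0.15,0,0.007,1],[0,0,0,0.15,0,0.007,1],[0,0,0,0.15,0,0.007,1],[0,0,0,0.15,0,0.007,1]]]}}

```text
t: 29.9
tcp_pos: [0.5351, -0.1371, 0.0324]
tcp_rot: [[0.222, 0.975, 0.01], [0.974, -0.222, 0.04], [0.041, 0.001, -0.999]]
wrist_force: [-1.6, -5.1, -1.3]
grip_width: 0.11
finger_force: 55.0
```

{"api": "apply_moves", "payload": {"increments": [[[0,0,0,0.12,0,0.005,1],[0,0,0,0.12,0,0.005,1],[0,0,0,0.12,0,0.005,1],[0,0,0,0.12,0,0.005,1],[0,0,0,0,0,0,1]]]}}

```text
t: 30.4
tcp_pos: [0.5375, -0.1239, 0.0321]
tcp_rot: [[0.222, 0.975, 0.009], [0.974, -0.222, 0.043], [0.044, -0.0, -0.999]]
wrist_force: [-0.3, -1.6, -2.5]
grip_width: 0.112
finger_force: 55.0
```

{"api": "apply_moves", "payload": {"increments": [[[0,0,0,0.15,0,0.006,1],[0,0,0,0.15,0,0.006,1],[0,0,0,0.15,0,0.006,1],[0,0,0,0.15,0,0.006,1],[0,0,0,0,0,0,1]]]}}

```text
t: 30.9
tcp_pos: [0.5405, -0.1092, 0.032]
tcp_rot: [[0.222, 0.975, 0.009], [0.974, -0.222, 0.043], [0.044, -0.001, -0.999]]
wrist_force: [-1.6, -2.8, -3.5]
grip_width: 0.114
finger_force: 55.0
```

{"api": "apply_moves", "payload": {"increments": [[[0,0,0,0.12,0,0.005,1],[0,0,0,0.12,0,0.005,1],[0,0,0,0.12,0,0.005,1],[0,0,0,0.12,0,0.005,1],[0,0,0,0,0,0,1]]]}}

```text
t: 31.4
tcp_pos: [0.5433, -0.0974, 0.032]
tcp_rot: [[0.222, 0.975, 0.009], [0.974, -0.223, 0.043], [0.044, -0.001, -0.999]]
wrist_force: [-1.5, -2.3, -2.9]
grip_width: 0.112
finger_force: 55.0
```

```bash
cat > hz.py <<'E'
from h import *
import sys
s=manip.observe();print("tip y_s",(s["tcp_pos"][:2]-[.567,.0037])@[.2224,.975]+.16,s["wrist_force"])
im,d,st=snap("side","h"+sys.argv[1]);C=cloud("side",d);hsv=cv2.cvtColor(im,cv2.COLOR_RGB2HSV)
b=(d>.1)&(abs(C[...,0]-.566)<.025)&(abs(C[...,1]-.005)<.03)&(hsv[...,1]>90)&(C[...,2]>.1)&(C[...,2]<.175);print("wood z",np.percentile(C[b][:,2],[2,5,95,98]),b.sum())
E
python3 hz.py 1; python3 look.py 10
```

```text
tip y_s 0.05611132434785772 [-1.49594328 -2.26210047 -2.86926131]
wood z [0.11678754 0.11838603 0.1542747  0.1548623 ] 349
tcp [ 0.54332451 -0.0974721   0.03207352] [0.22245414 0.97394733 0.04405389] [-1.07516792 -1.352346   -3.34216962] [-0.41  0.42  1.73  0.05  1.01 -0.21]
wrist -80 268 x -6.6 4.9 z 43.9 ymax
wrist -60 304 x -6.5 4.8 z 43.8 ymax
wrist -40 596 x -17.8 19.0 z 43.3 ymax
wrist -20 264 x -27.5 28.6 z 49.1 ymax
top 20 4 x -21.1 -15.2 z 48.7 ymax
top 40 18 x -8.8 7.3 z 32.2 ymax
```

{"api": "apply_moves", "payload": {"increments": [[[0,0,0,0.13,0.005,0.006,1],[0,0,0,0.13,0.005,0.006,1],[0,0,0,0.13,0.005,0.006,1],[0,0,0,0.13,0,0.006,1],[0,0,0,0,0,0,1]]]}}

```text
t: 32.05
tcp_pos: [0.5472, -0.0847, 0.0323]
tcp_rot: [[0.222, 0.975, 0.01], [0.974, -0.222, 0.043], [0.044, 0.0, -0.999]]
wrist_force: [-0.3, 1.1, -3.2]
grip_width: 0.113
finger_force: 55.0
```

{"api": "apply_moves", "payload": {"increments": [[[0,0,0,0.13,0,0.006,1],[0,0,0,0.13,0,0.006,1],[0,0,0,0.13,0,0.006,1],[0,0,0,0.13,0,0.006,1],[0,0,0,0,0,0,1]]]}}

```text
t: 32.55
tcp_pos: [0.5498, -0.0722, 0.0322]
tcp_rot: [[0.222, 0.975, 0.01], [0.974, -0.222, 0.043], [0.044, -0.0, -0.999]]
wrist_force: [0.9, 0.8, -2.4]
grip_width: 0.112
finger_force: 55.0
```

{"api": "apply_moves", "payload": {"increments": [[[0,0,0,0.13,0,0.006,1],[0,0,0,0.13,0,0.006,1],[0,0,0,0,0,0,1],[0,0,0,0,0,0,1],[0,0,0,0,0,0,1]]]}}

```text
t: 33.05
tcp_pos: [0.5512, -0.0664, 0.0322]
tcp_rot: [[0.222, 0.975, 0.01], [0.974, -0.223, 0.042], [0.043, -0.0, -0.999]]
wrist_force: [0.6, 0.3, -4.2]
grip_width: 0.112
finger_force: 55.0
```

```bash
python3 hz.py 2; python3 look.py 11
```

```text
tip y_s 0.08810346138992582 [ 0.57398003  0.28857362 -4.15299845]
wood z [0.12132384 0.12273656 0.15959445 0.16004632] 348
tcp [ 0.55118785 -0.06647952  0.03216298] [0.22250212 0.9739696  0.04331303] [-0.8735143   0.17047431 -3.51963139] [-0.35  0.42  1.73  0.05  1.   -0.16]
wrist -60 379 x -5.5 6.5 z 45.1 ymax
wrist -40 234 x -18.2 19.4 z 43.5 ymax
wrist 20 7 x -27.2 -26.1 z 49.1 ymax
wrist 40 42 x 0.0 5.8 z 36.3 ymax
```

The holder popped up to about 12 mm and the wedge tip is 88 mm past the axis. Releasing and withdrawing straight up.

{"api": "apply_moves", "payload": {"increments": [[[0,0,0,0,0,0,0.8],[0,0,0,0,0,0,0.7],[0,0,0,0,0,0,0],[0,0,0,0,0,0,0],[0,0,0,0,0,0,0]]]}}

```text
t: 33.7
tcp_pos: [0.5514, -0.0666, 0.0324]
tcp_rot: [[0.222, 0.975, 0.01], [0.974, -0.223, 0.042], [0.043, 0.0, -0.999]]
wrist_force: [-0.3, 1.0, -0.1]
grip_width: 0.494
finger_force: 0.0
```

{"api": "apply_moves", "payload": {"increments": [[[0,0,0,0,0,0,0],[0,0,0,0,0,0,0],[0,0,0,-0.02,0,-0.3,0],[0,0,0,-0.04,0,-0.6,0],[0,0,0,-0.2,0,-0.8,0]]]}}

```text
t: 34.2
tcp_pos: [0.5487, -0.0742, 0.0745]
tcp_rot: [[0.222, 0.975, 0.008], [0.974, -0.222, 0.043], [0.044, -0.002, -0.999]]
wrist_force: [-0.4, -0.4, -0.1]
grip_width: 0.924
finger_force: 0.0
```

{"api": "apply_moves", "payload": {"increments": [[[0,0,0,-0.3,0,-1,0],[0,0,0,-0.3,0,-1,0],[0,0,0,-0.3,0,-1,0],[0,0,0,-0.3,0,-1,0],[0,0,0,0,0,0,0]]]}}

```text
t: 34.7
tcp_pos: [0.5439, -0.11, 0.1772]
tcp_rot: [[0.223, 0.975, 0.017], [0.974, -0.224, 0.039], [0.041, 0.008, -0.999]]
wrist_force: [1.0, -0.2, -0.1]
grip_width: 0.997
finger_force: 0.0
```

```bash
python3 hz.py 3; python3 look.py 12
python3 - <<'E'
from h import *
z=np.load("pics/wrist12.npz");st=dict(tcp_pos=z["p"],tcp_rot=z["R"]);d=z["d"];C=cloud("wrist",d,st);Z=C[...,2]
n=(d>.1)&(abs(C[...,0]-.567)<.04)&(abs(C[...,1]-.004)<.04)
for a,b in((.14,.17),(.104,.122),(.094,.104)):
    P=C[n&(Z>a)&(Z<b)]
    if len(P)>5: print(a,len(P),np.median(P[:,2]),cv2.minAreaRect((P[:,:2]*1000).astype(np.float32)))
a=cv2.imread("pics/h3.png")[120:240,190:350];cv2.imwrite("pics/fin.png",cv2.resize(a,(800,600),interpolation=2))
E
```

```text
tip y_s 0.04398934903233091 [ 1.02921293 -0.24373884 -0.08729583]
wood z [0.12080479 0.12254936 0.15901531 0.15973373] 350
tcp [ 0.54282501 -0.10899928  0.17494899] [0.22318782 0.97385683 0.04230933] [-0.44549372 -0.55440329 -0.4778918 ] [-0.43  0.27  1.55  0.04  1.32 -0.22]
wrist -60 85 x -5.2 6.1 z 43.0 ymax
wrist -40 213 x -17.7 19.4 z 43.0 ymax
wrist -20 169 x -27.1 28.0 z 49.2 ymax
wrist 20 5 x -26.6 28.0 z 48.7 ymax
top -60 4 x 2.2 6.3 z 45.0 ymax
top -40 16 x 4.6 18.3 z 42.0 ymax
top 40 17 x -6.1 4.9 z 38.2 ymax
0.14 2806 0.15309169355534905 ((569.1898193359375, 6.2281036376953125), (30.862815856933594, 30.163480758666992), 50.7554817199707)
0.104 336 0.1163910775603289 ((569.777587890625, -5.837306976318359), (37.98796081542969, 17.96273422241211), 5.61538028717041)
0.094 1572 0.0987989291232865 ((565.2962646484375, -1.5996856689453125), (45.47174835205078, 54.83128356933594), 65.03412628173828)
```

View pics/fin.png

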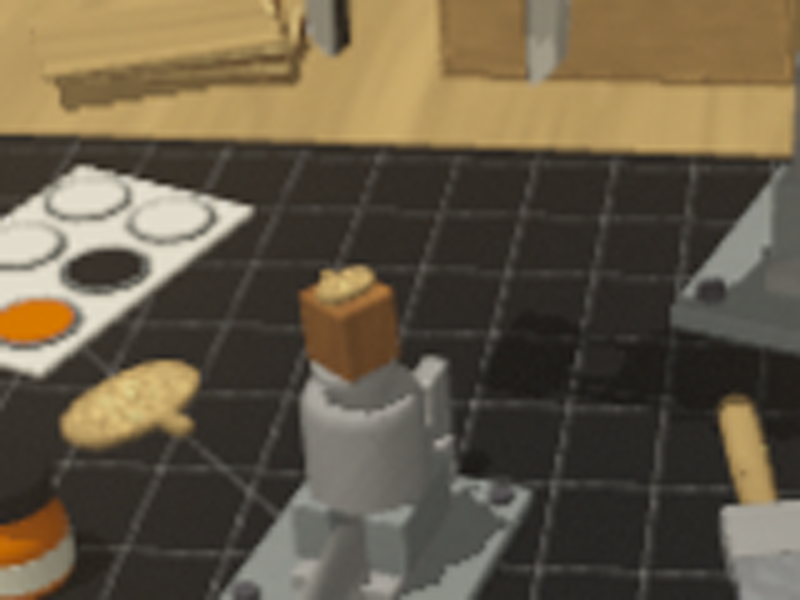

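The holder stands upright and loose, with its flange about 12 mm above the mouth. The wedge runs through the slot and out the far side, and the gripper is clear. Handing in.

{"api": "apply_moves", "payload": {"increments": [[[0,0,0,-0.3,0,-0.8,0],[0,0,0,0,0,0,0],[0,0,0,0,0,0,0],[0,0,0,0,0,0,0],[0,0,0,0,0,0,0]]]}}

```text
t: 35.35
tcp_pos: [0.5394, -0.1156, 0.1915]
tcp_rot: [[0.222, 0.975, 0.008], [0.974, -0.222, 0.043], [0.044, -0.002, -0.999]]
wrist_force: [-0.2, 0.8, 0.4]
grip_width: 0.999
finger_force: 0.0
```

```bash
python3 -c "
from rig import manip
print(manip.finish_job())"
```

```text
the job is handed in; nothing more can be done
None
```

I handed the job in at about 35 s: the holder was pressed home, then freed by the wedge, and now stands upright and loose about 12 mm above the mouth; the wedge is in the slot, its tip about 88 mm past the axis; no verdict was returned.

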